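# Set the weld fixture's gap with a gauge, load the inserts, trip the switch

## Robot

A 6-joint arm with a two-finger parallel gripper is mounted at the origin on the work surface. World frame = base frame: x ahead of the robot, y to its left, z up, the work surface at z = 0. Lengths are in m, angles in degrees, forces in N, time in s.
With the tool pointing down it reaches from about 0.325 to 0.925 m from the base axis. Payload 3.1 kg.
Tool frame: the origin (TCP) lies midway between the tips of the shut fingers; the grasp point (between the pads) lies 19 mm behind it (arm.grip_point_offset is the distance from the TCP to the grasp point, in m); z points along the fingers, y is the line along which they close (so a half turn about z gives the same grasp; the last joint's range is limited). The gripper opens to 85 mm and grips with 20 to 120 N. Pads are 22 mm wide; open, the fingers measure 114 mm over their backs; the gripper's body (76 mm by 85 mm) begins 54 mm behind the grasp point. The pads swing forward as they close: fully open they stand 13 mm farther back than shut.
Start: joints at [-79.309, 12.427, 92.441, -0, 75.132, -6.429], TCP at [0.184, -0.597, 0.194] pointing down, gripper open.
Joint ranges: [-157.48, 157.48], [-44.54, 120.13], [17.64, 146.25], [-64.5, 244.5], [7.68, 150.69], [-147.95, 147.95]. Speed limits (degrees/s): [159.86, 159.86, 180, 180, 180, 180].

## Interface

Orientations are given as a 3x3 rotation matrix whose columns are the frame's x, y, z axes.
In Python, from cell import arm gives the robot as it stands. The module is installed in compiled form; this text tells all that it offers.
- The arm moves only by the shell command python3 -m crank 'ROWS' [OPENING] [FORCE]. ROWS is JSON, a list of rows, each an object with "offset": the shift along the tool's x, y, z in mm, a list of three; "twist": the turn, a rotation vector about the tool's x, y, z in degrees, a list of three. In form: [{"offset": [x, y, z], "twist": [wx, wy, wz]}, ...]. A call has 1 to 20 rows; each row shifts and turns the commanded pose from where the row before left it, along the tool's axes as they then stand; what a row does not reach is not made up. A row lasts 1/10 s, in which the tool goes at most 50 mm and 8.59 degrees, less where a joint would pass 70% of its speed; a pose out of reach is approached as far as the arm can. A call is refused whole if a number of a shift passes 50 or a number of a turn 8.59, either way. A call with a gripper value outside its range is refused whole. OPENING is the finger opening in mm, from 0 to 85.4, set as the call begins (- or left out, the last holds). The fingers move at their own pace and stop on an object; FORCE is the grip in N (left out, the last holds). Time passes only in rows, so rows that do not move let the fingers close. It gives the time, the measured TCP pose, the force, the opening and the grip force at its end, in the units of the state.
- arm.get_obs(): the state, without advancing time (a new reading comes with each control period).
- arm.camera(name): name is "scene" or "top"; returns a dict with "pixels" (420x560x3 uint8, red, green, blue), "fx", "fy", "cx", "cy" (pixels), "distortion" ([k1, k2, p1, p2, k3] as OpenCV has them; the pictures are not rectified), "eye" and "rotation" of the camera in the world. Camera axes: x right, y down, z forward; pixel columns grow to the right and rows downward; lengths in m; the calibration is good to about 2 mm. A picture is of the moment at which its call begins. There is no depth.
- arm.job_done(): hands the job in; it is judged then, once.
The state is a dict: "clock": time; "joint_positions": joint angles; "qd": joint speeds; "effort": joint torques, N m; "eef_pos": TCP position; "orientation": TCP orientation; "contact_force": force on the tool from outside, world axes, zero at the start; "ft_torque": the same for the moment, N m; "width": finger opening in m; "gripper_force": force on a finger pad.
Only numpy, scipy, OpenCV 4.12 (cv2) and the standard library are available. Lean on these libraries where they do the work, as an engineer would, in place of code of your own. Each camera call takes 0.05 s, during which the arm holds its last target. There are 200 camera calls.

## Task

Stand the gauge block in the open end of the fixture's channel and turn the eccentric bolt until the moving rail leaves it a sliding fit, with no more than 2 mm of play, then check by sliding the gauge along the channel floor up to the first rib. Leave the rail set so, put the gauge back on its cork pad, and seat every mould insert from the rubber mat flat and square in a pocket of its own. With all inserts seated, push the limit switch's roller arm sideways until it trips, hold it there for half a second and let it spring back; leave the bottle, carton and screwdriver alone.

Things in the scene. Friction and masses are not known exactly. Their poses are not given: they have to be found in the camera images.
- fixture: aluminium base plate 276 x 150 x 12 mm, fixed. Origin: bench surface under the plate. x along the channel, away from its open end (x = -130 mm); y from the fixed to the moving rail; z up. Fixed rail: steel, 20 mm wide, inner face at y = 0. Rails, ribs and end stop are 10 mm high (z = 12 to 22 mm); the channel floor is the plate's top, z = 12 mm. See the points
- rail (a joint): slide of the moving rail, a 16 x 256 mm steel bar, 10 mm high, parallel to the fixed rail, driven by the eccentric: gap between the rails = 40 mm minus this value (m); 0 = fully open (40 mm), 0.012 = narrowest (28 mm)
- eccentric (a joint): angle of the eccentric bolt (rad), 0 to 2.09, grows clockwise seen from above, stiff (0.15 N m) and stays where left; turning it clockwise narrows the gap by 5.73 mm per rad: 40 mm at 0, 31 mm at 1.57 rad. Starts between 0 and 0.7
- eccentric_grip (a point): middle of the bolt's dark steel bar head, on its turning axis (fixture x = 0, y = 68 mm), 38 mm above the bench; x along the bar, z up. Bar 46 long x 12 wide x 24 mm high (26 to 50 mm above the bench), on a brass eccentric disc beside the moving rail, which is 18 mm in radius and 10 mm high
- gauge: steel gauge block 30 x 30 x 14 mm high with a black plastic stem 16 (its x) x 18 (its y) mm up to 42 mm above the underside; 0.12 kg. It goes square into the channel. Origin: centre of the underside, z up. Starts upright on the cork pad
- gauge_pad: cork pad 85 x 85 x 4 mm fixed on the bench, the gauge's home. Origin: centre of its underside
- bay_open_end (a point): point on the channel floor at the open end of the gauge bay (fixture x = -130 mm to the first rib's face at -66 mm), where the gauge's underside centre goes first (fixture x = -112, y = 15.5 mm); axes as the fixture
- bay_inner_end (a point): point on the channel floor at the inner end of the bay; a gauge here (fixture x = -83 mm) stands 2 mm from the first rib; axes as the fixture
- mat: black rubber mat 190 x 190 x 3 mm, fixed; the inserts start on it. Origin: centre of its underside
- switch: grey limit switch, housing 36 (x) x 44 (y) x 62 mm high on a 60 x 70 mm steel foot, fixed. Origin: centre of its underside. The roller arm is on its -x face and swings towards its +y or -y
- switch_arm (a joint): angle of the switch's roller arm (rad): 0 upright, positive towards the switch's -y, negative towards +y, limits +-0.9; a spring (0.45 N m/rad, about 4 N at the roller at the trip point) returns it to 0. The switch trips at 0.5 rad either way
- roller (a point): centre of the black roller, 20 mm in diameter, 12 mm long along the switch's x, 115 mm above the bench when upright, on a steel arm 70 mm long whose pivot is 45 mm above the bench and 27 mm to -x of the housing's centre; moves with the arm
- bottle: small white closed bottle, 54 mm in diameter, 95 mm high, loose bystander; origin: centre of its underside
- carton: small cardboard box 70 x 110 x 45 mm, loose bystander; origin: centre of its underside
- screwdriver: screwdriver lying on the bench, loose bystander; origin near its middle, at bench height
- insert0: steel mould insert: flange 40 (its x) x 28 (its y) x 10 mm high, on it a plain boss 26 (x) x 20 (y) mm up to 36 mm above the underside; 0.19 kg. Origin: centre of the underside, z up. Starts upright on the rubber mat at some yaw; may be absent
- pocket0 (a point): centre of the floor of pocket 0 (0 nearest the gauge bay), where an insert's underside centre goes, its x along the channel; pocket 43 mm long, between 5 mm ribs (or end stop) that reach from the fixed rail to y = 27 mm; fixture x = -39.5, y = 15.5 mm; axes as the fixture
- insert1: steel mould insert: flange 40 (its x) x 28 (its y) x 10 mm high, on it a plain boss 26 (x) x 20 (y) mm up to 36 mm above the underside; 0.19 kg. Origin: centre of the underside, z up. Starts upright on the rubber mat at some yaw; may be absent
- pocket1 (a point): centre of the floor of pocket 1 (0 nearest the gauge bay), where an insert's underside centre goes, its x along the channel; pocket 43 mm long, between 5 mm ribs (or end stop) that reach from the fixed rail to y = 27 mm; fixture x = 8.5, y = 15.5 mm; axes as the fixture
- insert2: steel mould insert: flange 40 (its x) x 28 (its y) x 10 mm high, on it a plain boss 26 (x) x 20 (y) mm up to 36 mm above the underside; 0.19 kg. Origin: centre of the underside, z up. Starts upright on the rubber mat at some yaw; may be absent
- pocket2 (a point): centre of the floor of pocket 2 (0 nearest the gauge bay), where an insert's underside centre goes, its x along the channel; pocket 43 mm long, between 5 mm ribs (or end stop) that reach from the fixed rail to y = 27 mm; fixture x = 56.5, y = 15.5 mm; axes as the fixture
- insert3: steel mould insert: flange 40 (its x) x 28 (its y) x 10 mm high, on it a plain boss 26 (x) x 20 (y) mm up to 36 mm above the underside; 0.19 kg. Origin: centre of the underside, z up. Starts upright on the rubber mat at some yaw; may be absent
- pocket3 (a point): centre of the floor of pocket 3 (0 nearest the gauge bay), where an insert's underside centre goes, its x along the channel; pocket 43 mm long, between 5 mm ribs (or end stop) that reach from the fixed rail to y = 27 mm; fixture x = 104.5, y = 15.5 mm; axes as the fixture
Mind the look-alikes: they are no part of the job. Leave any turquoise look-alike of the switch alone.

How it is judged:
By the outcome, as a careful person would: the job done as asked, in the order asked, and still so for the second after the job is handed in, with the robot touching nothing.
Of insert0, insert1, insert2, insert3 only 2 to 4 are there at a start; the rules pass over those that are not, and their reading is None.
At some moment in a run one of gauge, insert0, insert1, insert2, insert3 may be knocked a few centimetres aside while the robot is not near it.
Once in a run the grip may slacken for a moment while it holds something.
It also fails if it takes over 210 s, if anything falls off the work surface, if the arm or the gripper's body presses on something with over 40 N, if the wrist force passes 120 N, or if a joint passes its speed limit or range.

## Working session

There is one attempt and no reset: what is moved stays moved. The work goes in short steps, Python scripts to look and compute and a shell command to move; the robot and the scene stay as the last step left them, time stands still between calls to the robot, and variables do not carry over. Pictures are saved under pics/ and viewed, at most 14 in all, crops included, and the job is handed in when it is done.

```bash
ls; mkdir -p pics; cat > h.py <<'E'
import numpy as np, cv2
from cell import arm
def snap(n,f=None):
    c=arm.camera(n); 
    if f: cv2.imwrite('pics/'+f,cv2.cvtColor(c['pixels'],cv2.COLOR_RGB2BGR)); np.savez('pics/'+f[:-4]+'.npz',**{k:np.array(v) for k,v in c.items()})
    return c
def load(f): return dict(np.load('pics/'+f+'.npz'))
def K(c): return np.array([[c['fx'],0,c['cx']],[0,c['fy'],c['cy']],[0,0,1]],float)
def ray(c,uv,z):
    p=cv2.undistortPoints(np.array(uv,float).reshape(-1,1,2),K(c),np.array(c['distortion'],float)).reshape(-1,2)
    d=np.c_[p,np.ones(len(p))]@np.array(c['rotation']).T; e=np.array(c['eye'])
    return e+d*((z-e[2])/d[:,2])[:,None]
def proj(c,P):
    R=np.array(c['rotation']).T; r,_=cv2.Rodrigues(R); t=-R@np.array(c['eye'])
    return cv2.projectPoints(np.array(P,float).reshape(-1,3),r,t,K(c),np.array(c['distortion'],float))[0].reshape(-1,2)
E
python3 - <<'E'
from h import *
for n in('top','scene'):
    c=snap(n,n+'0.png'); print(n,c['fx'],c['eye'],np.round(c['rotation'],3).tolist())
o=arm.get_obs(); print(o['orientation'],o['eef_pos'],o['width'],o['contact_force'],arm.grip_point_offset)
a=cv2.imread('pics/top0.png')
E
```

```text
pics
top 429.7829966558499 [0.48887488 0.03964094 1.02609544] [[-0.0, -0.991, 0.134], [-1.0, -0.003, -0.026], [0.026, -0.134, -0.991]]
scene 382.6228875072154 [1.19104043 0.07016282 0.75385621] [[-0.048, 0.753, -0.656], [0.999, 0.024, -0.045], [-0.018, -0.657, -0.754]]
[[ 9.55681800e-01  2.94401293e-01 -4.19218698e-04]
 [ 2.94401504e-01 -9.55679448e-01  2.13224040e-03]
 [ 2.27095639e-04 -2.16116196e-03 -9.99997639e-01]] [ 0.18385547 -0.59649329  0.19238361] 0.08540669254894154 [ 0.30299682 -0.20952275 -0.19843316] 0.0187
```

View pics/top0.png

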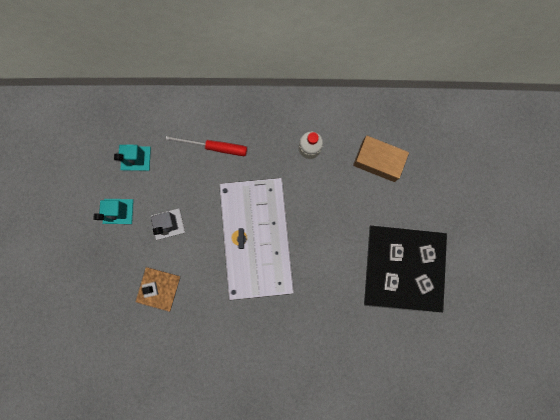

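View pics/scene0.png

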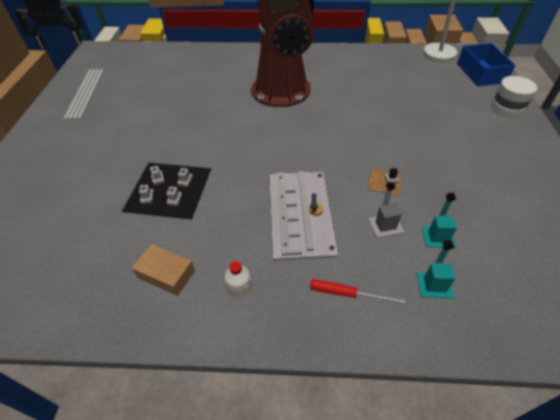

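The top view shows the fixture at (256,240) with its open end at the bottom and the eccentric at (240,238). The gauge is on the cork at (150,289), the mat has four inserts at (397,252), (428,254), (391,282) and (425,284), and the grey switch is at (166,224). There are turquoise look-alikes at (132,157) and (115,211). The grey one fits the description. I'll confirm it with a crop.

```bash
python3 - <<'E'
from h import *
a=cv2.imread('pics/top0.png')
l=cv2.resize(a[175:315,90:300],None,fx=3.8,fy=3.8,interpolation=cv2.INTER_CUBIC)
cv2.imwrite('pics/c1.png',l)
l=cv2.resize(a[225:315,360:450],None,fx=6,fy=6,interpolation=cv2.INTER_CUBIC)
cv2.imwrite('pics/c2.png',l)
c=load('top0');h=cv2.cvtColor(a,cv2.COLOR_BGR2HSV)
def rect(m,z,lo,hi):
    cs,_=cv2.findContours(m.astype(np.uint8),cv2.RETR_EXTERNAL,cv2.CHAIN_APPROX_NONE)
    for k in cs:
        if lo<cv2.contourArea(k)<hi:
            P=ray(c,k.reshape(-1,2),z)[:,:2]*1000
            r=cv2.minAreaRect(P.astype(np.float32)); print(np.round(k.reshape(-1,2).mean(0)),np.round(r[0],1),np.round(r[1],1),round(r[2],1))
v=h[...,2].astype(int);s=h[...,1]
print('white');m=np.zeros_like(v);m[170:305,210:300]=1;rect(cv2.morphologyEx(((v>140)&(m>0)).astype(np.uint8),cv2.MORPH_CLOSE,np.ones((15,15))),.012,1000,20000)
print('mat');m[:]=0;m[220:320,355:455]=1;rect(cv2.morphologyEx(((v<40)&(m>0)).astype(np.uint8),cv2.MORPH_CLOSE,np.ones((9,9))),.003,1000,20000)
print('ins');rect((v>60)&(m>0)&(cv2.erode(cv2.morphologyEx(((v<40)&(m>0)).astype(np.uint8),cv2.MORPH_CLOSE,np.ones((25,25))),np.ones((7,7)))>0),.013,30,900)
print('cork');m[:]=0;m[260:315,130:185]=1;rect(cv2.morphologyEx((((s>90))&(m>0)).astype(np.uint8),cv2.MORPH_CLOSE,np.ones((9,9))),.004,300,20000)
print('gauge');rect((v>135)&(s<60)&(m>0),.018,20,500)
print('foot');m[:]=0;m[205:242,145:190]=1;rect(cv2.morphologyEx(((v>120)&(m>0)).astype(np.uint8),cv2.MORPH_CLOSE,np.ones((5,5))),.003,100,2000)
E
```

```text
white
[256. 239.] [562.2  75.7] [274.8 150.1] 5.7
mat
[406. 269.] [ 489.5 -283.2] [188.9 188.7] 84.1
ins
[424. 283.] [ 453.8 -323.1] [41.5 33.7] 25.3
[391. 281.] [ 458.6 -244. ] [32.4 41.2] 81.1
[427. 254.] [ 524. -334.] [40.  35.5] 9.3
[396. 252.] [ 527.6 -258.7] [31.3 38.7] 88.2
cork
[158. 289.] [441.7 304.6] [84.4 84. ] 75.2
gauge
[150. 289.] [440.8 320.6] [30.1 27.9] 13.5
foot
[169. 223.] [595.2 286.5] [61.  71.8] 14.3
```

View pics/c1.png

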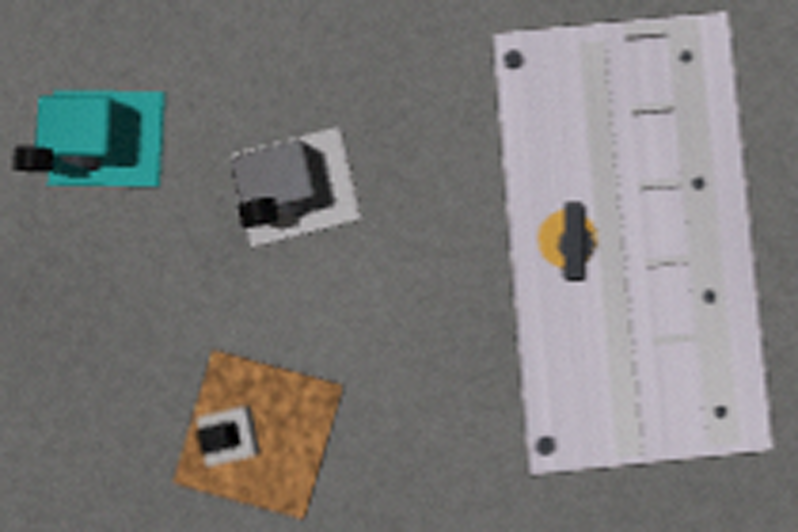

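View pics/c2.png

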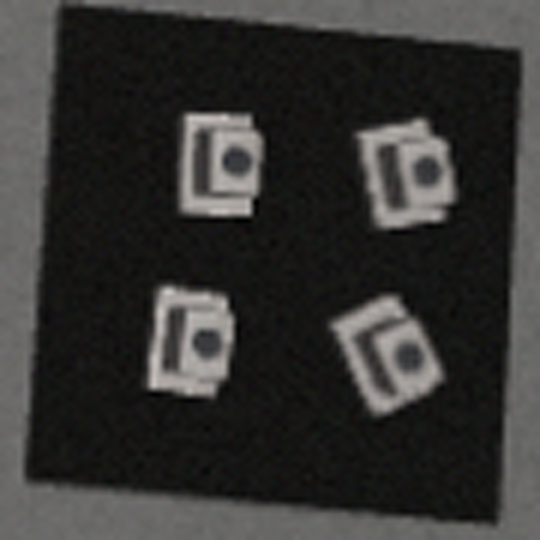

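The crop confirms the grey switch at (163,222) with a black roller at (158,231). The bar head is at crop (575,241), lying along the channel. The rib shadows end at the fixed rail near crop (666,36), (673,110), (680,187) and (687,264). The mat crop shows four upright inserts with their bosses towards the lower right.

```bash
python3 - <<'E'
from h import *
np.set_printoptions(suppress=True,precision=1)
c=load('top0');a=cv2.imread('pics/top0.png');h=cv2.cvtColor(a,cv2.COLOR_BGR2HSV);v=h[...,2].astype(np.uint8)
# plate sides, half-edge contour subpixel: threshold on upsampled
u=cv2.resize(a,None,fx=4,fy=4,interpolation=cv2.INTER_CUBIC); V=cv2.cvtColor(u,cv2.COLOR_BGR2HSV)[...,2]
def contour(mask):
    cs,_=cv2.findContours(mask.astype(np.uint8),cv2.RETR_EXTERNAL,cv2.CHAIN_APPROX_NONE); k=max(cs,key=cv2.contourArea).reshape(-1,2); return (k+.5)/4-.5
m=np.zeros_like(V);m[680:1220,850:1200]=1
k=contour(cv2.morphologyEx(((V>135)&(m>0)).astype(np.uint8),cv2.MORPH_CLOSE,np.ones((51,51))))
P=ray(c,k,.012)[:,:2]*1000
r=cv2.minAreaRect(P.astype(np.float32));print('plate',r)
t=np.radians(r[2]);R=np.array([[np.cos(t),-np.sin(t)],[np.sin(t),np.cos(t)]]);q=(P-r[0])@R
for nm,s in(('y+',(q[:,1]>60)&(abs(q[:,0])<120)),('y-',(q[:,1]<-60)&(abs(q[:,0])<120)),('x+',(q[:,0]>120)&(abs(q[:,1])<60)),('x-',(q[:,0]<-120)&(abs(q[:,1])<60))):
    f=cv2.fitLine(P[s].astype(np.float32),cv2.DIST_HUBER,0,.01,.01).ravel();print(nm,np.degrees(np.arctan2(f[1],f[0])),q[s].mean(0))
def loc(uv,z): return (ray(c,uv,z)[:,:2]*1000-r[0])@R
g=lambda L:np.array(L)/3.8+[90,175]-.37
print('rib ends (plate-local)',loc(g([(625,38),(666,36),(633,112),(673,110),(640,188),(680,187),(647,266),(687,264)]),.012))
print('bar',loc(g([(575,241)]),.05),ray(c,g([(575,241)]),.05)*1000,'ends',loc(g([(574,204),(575,280)]),.05))
# orange disc
H=cv2.cvtColor(u,cv2.COLOR_BGR2HSV);mm=(H[...,1]>100)&(m>0)&(H[...,0]>8)&(H[...,0]<35)
kk=contour(mm);print('disc',loc(kk,.022).min(0),loc(kk,.022).max(0))
# gauge stem top
for nm,uv,z in(('gstem',(218,437),.046),('roller',(258,211),.125)):print(nm,ray(c,g([uv]),z)*1000)
# insert bosses
b=lambda L:np.array(L)/6+[360,225]-.4
print('boss holes',ray(c,b([(237,161),(428,171),(208,343),(409,356)]),.039)*1000)
s=load('scene0');print('scene px of fix corners')
E
```

```text
plate ((562.2874755859375, 75.8477554321289), (276.3460998535156, 151.1847381591797), 5.732762813568115)
y+ 5.8209195 [-1.1 74.6]
y- 5.664456 [ -0.9 -74.5]
x+ -84.16402 [137.1   0.2]
x- -84.22346 [-137.2   -0.1]
rib ends (plate-local) [[126.3  -8.4]
 [125.1 -34.2]
 [ 78.8  -9. ]
 [ 77.6 -34.1]
 [ 30.6  -8.9]
 [ 28.8 -33.8]
 [-18.1  -8.7]
 [-19.4 -33.5]]
bar [[-1.3 31.9]] [[557.8 107.4  50. ]] ends [[ 20.9  30.5]
 [-24.4  33.9]]
disc [-14.2  38.5] [20.3 55.8]
gstem [[441.7 317.1  46. ]]
roller [[568.6 277.3 125. ]]
boss holes [[ 527.9 -257.1   39. ]
 [ 523.9 -332.1   39. ]
 [ 458.6 -243.5   39. ]
 [ 453.1 -321.7   39. ]]
scene px of fix corners
```

```bash
cat >> h.py <<'E'
FX=np.array([565.8,41.0]);FT=5.75
def fix(x,y):
    t=np.radians(FT);return FX+[x*np.cos(t)-y*np.sin(t),x*np.sin(t)+y*np.cos(t)]
def tofix(p):
    t=np.radians(FT);d=np.array(p)[:2]-FX;return np.array([d[0]*np.cos(t)+d[1]*np.sin(t),-d[0]*np.sin(t)+d[1]*np.cos(t)])
def state():
    o=arm.get_obs();R=np.array(o['orientation']);p=np.array(o['eef_pos'])*1000;return o,R,p,np.degrees(np.arctan2(R[1,0],R[0,0]))
def plan(*tg):
    """targets (x,y,z,yaw) mm,deg in turn; prints tool-axis shift to each (done before turning) and twist"""
    o,R,p,y=state();print('t %.1f p %s yaw %.1f tilt %s fix %s F %s w %.1f g %.0f q6 %.0f'%(o['clock'],p.round(1),y,R[:2,2].round(3),tofix(p).round(1),np.round(o['contact_force'],1),o['width']*1000,o['gripper_force'],o['joint_positions'][5]))
    for (a,b,z,w) in tg:
        t=np.radians(y);d=np.array([a,b,z])-p
        print(' shift',np.round([d[0]*np.cos(t)+d[1]*np.sin(t),d[0]*np.sin(t)-d[1]*np.cos(t),-d[2]],1),'then twist z %.1f'%-((w-y+180)%360-180))
        p=np.array([a,b,z]);y=w
E
python3 -c "
from h import *
plan((550,-300,200,13.5),(441.5,319,120,13.5),(441.5,319,21,13.5),(*fix(-112,18),120,5.75))"
```

```text
t 0.1 p [ 183.9 -596.5  192.4] yaw 17.1 tilt [-0.     0.002] fix [-443.9 -596. ] F [ 0.3 -0.2 -0.2] w 85.4 g 0 q6 -6
 shift [ 437.2 -175.6   -7.6] then twist z 3.6
 shift [  39.  -627.2   80. ] then twist z -0.0
 shift [ 0.  0. 99.] then twist z -0.0
 shift [-52.6 266.4 -99. ] then twist z 7.8
```

```bash
python3 -m crank '[{"offset":[40,-16,0],"twist":[0,0,0]},{"offset":[40,-16,0],"twist":[0,0,0]},{"offset":[40,-16,0],"twist":[0,0,0]},{"offset":[40,-16,0],"twist":[0,0,0]},{"offset":[40,-16,0],"twist":[0,0,0]},{"offset":[40,-16,0],"twist":[0,0,0]},{"offset":[40,-16,0],"twist":[0,0,0]},{"offset":[40,-16,0],"twist":[0,0,0]},{"offset":[40,-16,0],"twist":[0,0,0]},{"offset":[40,-16,0],"twist":[0,0,0]},{"offset":[37,-16,0],"twist":[0,0,0]},{"offset":[0,0,0],"twist":[0,0,3.6]}]' 60
python3 -m crank '[{"offset":[3,-42,0],"twist":[0,0,0]},{"offset":[3,-42,0],"twist":[0,0,0]},{"offset":[3,-42,0],"twist":[0,0,0]},{"offset":[3,-42,0],"twist":[0,0,0]},{"offset":[3,-42,0],"twist":[0,0,0]},{"offset":[3,-42,0],"twist":[0,0,0]},{"offset":[3,-42,0],"twist":[0,0,0]},{"offset":[3,-42,0],"twist":[0,0,0]},{"offset":[3,-42,0],"twist":[0,0,0]},{"offset":[3,-42,0],"twist":[0,0,0]},{"offset":[3,-42,0],"twist":[0,0,0]},{"offset":[3,-42,0],"twist":[0,0,0]},{"offset":[3,-42,0],"twist":[0,0,0]},{"offset":[0,-42,0],"twist":[0,0,0]},{"offset":[0,-39,0],"twist":[0,0,0]},{"offset":[0,0,20],"twist":[0,0,0]},{"offset":[0,0,20],"twist":[0,0,0]},{"offset":[0,0,0],"twist":[0,0,0]}]'
python3 -c "
from h import *
plan((441.5,319,100,13.5),(441.5,319,21,13.5))
snap('top','t1.png')"
```

```text
clock: 1.3
eef_pos: [0.5529, -0.2963, 0.1929]
orientation: [[0.971, 0.237, 0.001], [0.237, -0.971, 0.002], [0.001, -0.002, -1.0]]
contact_force: [-1.3, -0.1, -0.6]
width: 0.0602
gripper_force: 0.0
clock: 3.1
eef_pos: [0.438, 0.3171, 0.1497]
orientation: [[0.972, 0.235, -0.007], [0.235, -0.972, -0.004], [-0.008, 0.002, -1.0]]
contact_force: [-0.5, -0.3, 0.1]
width: 0.0599
gripper_force: 0.0
t 3.1 p [438.  317.1 149.7] yaw 13.6 tilt [-0.007 -0.004] fix [-99.5 287.6] F [-0.5 -0.3  0.1] w 59.9 g 0 q6 105
 shift [ 3.8 -1.  49.7] then twist z 0.1
 shift [ 0.  0. 79.] then twist z -0.0
```

```bash
python3 -m crank '[{"offset":[3.8,-1,30],"twist":[0,0,0]},{"offset":[0,0,30],"twist":[0,0,0]},{"offset":[0,0,25],"twist":[0,0,0]},{"offset":[0,0,20],"twist":[0,0,0]},{"offset":[0,0,15],"twist":[0,0,0]},{"offset":[0,0,8],"twist":[0,0,0]},{"offset":[0,0,0],"twist":[0,0,0]}]'
python3 -m crank '[{"offset":[0,0,0],"twist":[0,0,0]},{"offset":[0,0,0],"twist":[0,0,0]},{"offset":[0,0,0],"twist":[0,0,0]},{"offset":[0,0,0],"twist":[0,0,0]},{"offset":[0,0,0],"twist":[0,0,0]},{"offset":[0,0,0],"twist":[0,0,0]}]' 0 60
python3 -c "
from h import *
plan()"
```

```text
clock: 3.85
eef_pos: [0.4444, 0.3198, 0.0251]
orientation: [[0.972, 0.233, -0.001], [0.233, -0.972, -0.001], [-0.001, 0.0, -1.0]]
contact_force: [0.1, 0.7, -0.2]
width: 0.0601
gripper_force: 0.0
clock: 4.45
eef_pos: [0.4447, 0.3202, 0.0258]
orientation: [[0.972, 0.234, 0.0], [0.234, -0.972, 0.0], [0.0, -0.0, -1.0]]
contact_force: [-0.3, 0.4, 0.3]
width: -0.0003
gripper_force: 0.0
t 4.5 p [444.7 320.2  25.8] yaw 13.5 tilt [0. 0.] fix [-92.5 289.9] F [-0.3  0.4  0.3] w -0.3 g 0 q6 105
```

```bash
python3 - <<'E'
from h import *
c=snap('top','t2.png');s=snap('scene','s2.png')
f=lambda n,y0,y1,x0,x1,k:cv2.resize(cv2.imread('pics/'+n)[y0:y1,x0:x1],None,fx=k,fy=k,interpolation=cv2.INTER_CUBIC)
a=f('t2.png',240,320,100,200,4);b=f('s2.png',140,220,340,440,4);d=f('t1.png',240,320,100,200,4);e=f('scene0.png',140,200,360,420,4)
cv2.imwrite('pics/c3.png',np.hstack([a,b]))
print(proj(c,[.4447,.3202,.026]))
E
```

```text
[[148.1559481  287.89855177]]
```

View pics/c3.png

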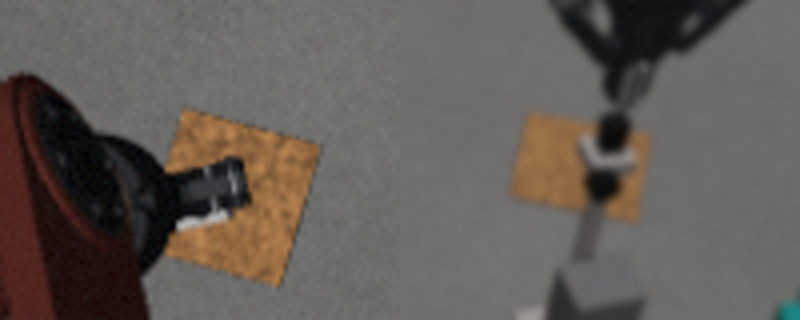

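```bash
python3 - <<'E'
from h import *
s=load('s2');c=load('t2')
P=np.array([[.4447,.3202,.026],[.4415,.318,.046],[.4415,.319,.018],[.4415,.319,.004]])
print('scene crop',(proj(s,P)-[340,140])*4+[400,0]);print('top crop',(proj(c,P)-[100,240])*4)
g=lambda L,x:(np.array(L)-[x,0])/4+([340,140] if x else [100,240])
# triangulate stem top centre in scene
print('stem scene z46',ray(s,g([(612,128)],400),.046)*1e3,'block z18',ray(s,g([(607,150)],400),.018)*1e3)
E
```

```text
scene crop [[607.8762028  139.12351287]
 [609.92428243 114.03741337]
 [602.9999454  144.22225884]
 [598.90145889 158.84084331]]
top crop [[192.62379239 191.59420707]
 [186.29464693 198.93825267]
 [198.40882721 196.6120121 ]
 [205.07051969 195.49964671]]
stem scene z46 [[454.72625099 317.46893659  46.        ]] block z18 [[446.95322127 320.89520127  18.        ]]
```

```bash
python3 - <<'E'
from h import *
s=load('s2');c=load('t2')
def tri(a,b):
    A=ray(c,[a],.3)[0];A2=ray(c,[a],0)[0];B=ray(s,[b],.3)[0];B2=ray(s,[b],0)[0]
    u=A2-A;v=B2-B;M=np.c_[u,-v];x=np.linalg.lstsq(M,B-A,rcond=None)[0];p=A+u*x[0];q=B+v*x[1];return (p*1e3).round(1),(q*1e3).round(1)
print(tri((158,286),(397,164)),tri((153,287),(397,164)))
a=cv2.imread('pics/t2.png');b=cv2.imread('pics/s2.png');d=cv2.imread('pics/scene0.png')
f=lambda a,y0,y1,x0,x1,k:cv2.resize(a[y0:y1,x0:x1],None,fx=k,fy=k,interpolation=cv2.INTER_CUBIC)
cv2.imwrite('pics/c4.png',np.vstack([np.hstack([f(a,265,305,125,175,8),f(b,145,195,360,410,6.4)[:320]]),np.hstack([f(d,155,205,360,422.5.__int__(),6.4)[:280,:400],f(cv2.imread('pics/top0.png'),270,305,125,175,8)])]))
E
```

```text
(array([450.7, 287.6,  65.5]), array([454.4, 321.9,  74.3])) (array([448.4, 298.8,  64.5]), array([450.8, 323.2,  71. ]))Traceback (most recent call last):
  File "<stdin>", line 9, in <module>
    return _nx.concatenate(arrs, 0, dtype=dtype, casting=casting)
           ~~~~~~~~~~~~~~~^^^^^^^^^^^^^^^^^^^^^^^^^^^^^^^^^^^^^^^
ValueError: all the input array dimensions except for the concatenation axis must match exactly, but along dimension 1, the array at index 0 has size 720 and the array at index 1 has size 797
```

```bash
python3 - <<'E'
from h import *
a=cv2.imread('pics/t2.png');b=cv2.imread('pics/s2.png');d=cv2.imread('pics/scene0.png')
f=lambda a,y0,x0:cv2.resize(a[y0:y0+35,x0:x0+48],(395,288),interpolation=cv2.INTER_CUBIC)
cv2.imwrite('pics/c4.png',np.vstack([np.hstack([f(a,270,125),f(b,152,368)]),np.hstack([f(cv2.imread('pics/top0.png'),270,125),f(d,152,368)])]))
E
```

```text
(no output)
```

View pics/c4.png

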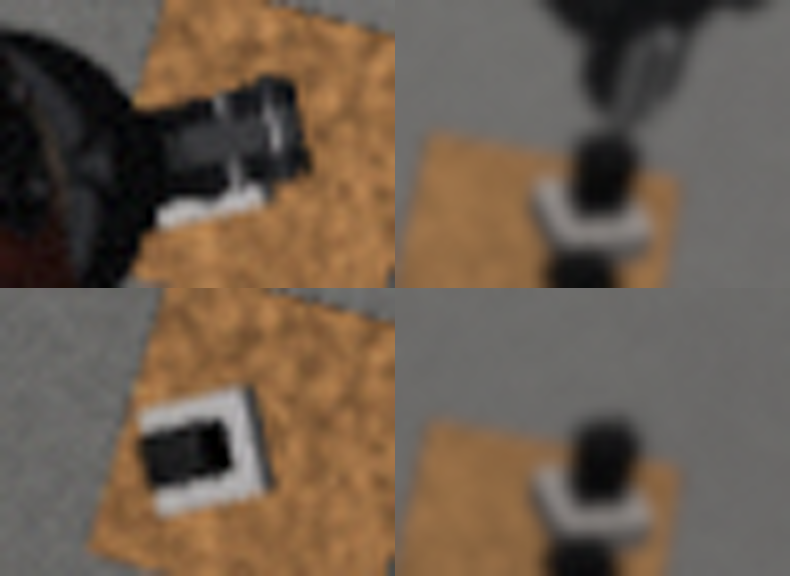

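```bash
python3 - <<'E'
from h import *
s=load('s2');c=load('t2')
for z in (.026,.045,.065,.1,.13):
    P=[[.4447,.3202,z],[.4447,.3202-.03,z]]
    print(z,((proj(c,P)-[125,270])*8.23).round().tolist(),((proj(s,P)-[368,152])*8.23+[395,0]).round().tolist())
o=arm.get_obs();print(o)
E
```

```text
0.026 [[191.0, 147.0], [298.0, 148.0]] [[592.0, 187.0], [499.0, 186.0]]
0.045 [[171.0, 150.0], [281.0, 151.0]] [[604.0, 145.0], [510.0, 143.0]]
0.065 [[150.0, 154.0], [262.0, 154.0]] [[617.0, 99.0], [521.0, 98.0]]
0.1 [[110.0, 160.0], [226.0, 160.0]] [[641.0, 16.0], [542.0, 14.0]]
0.13 [[73.0, 165.0], [193.0, 166.0]] [[662.0, -60.0], [561.0, -61.0]]
{'clock': 4.55, 'joint_positions': array([ 2.84144514e+01,  1.50134593e+01,  1.09360269e+02, -8.63030775e-04,
        5.56240422e+01,  1.04893477e+02]), 'qd': array([ 0.00433615,  0.09920377,  0.14393674,  0.09536274, -0.08706552,
       -0.03684167]), 'effort': array([ 1.67349881e-03, -3.59445941e+01, -2.47779053e+01, -1.24246426e-06,
       -9.06055193e-04, -1.02571954e-05]), 'eef_pos': array([0.44462351, 0.32013524, 0.02563671]), 'orientation': array([[ 9.72282409e-01,  2.33809571e-01,  4.01413276e-05],
       [ 2.33809571e-01, -9.72282410e-01,  7.58254181e-06],
       [ 4.08015776e-05,  2.01305456e-06, -9.99999999e-01]]), 'contact_force': array([-0.96704457, -0.62645752,  0.47125579]), 'ft_torque': array([-0.03621379,  0.01266578, -0.02393007]), 'gripper_force': 0.0, 'width': 1.8327613051861482e-05}
```

```bash
python3 -m crank '[{"offset":[0,0,-30],"twist":[0,0,0]},{"offset":[0,0,-40],"twist":[0,0,0]},{"offset":[0,0,-40],"twist":[0,0,0]},{"offset":[0,0,0],"twist":[0,0,0]},{"offset":[0,0,0],"twist":[0,0,0]}]'
python3 - <<'E'
from h import *
plan()
o,R,p,y=state();p=p/1000
s=snap('scene','s3.png');c=snap('top','t3.png')
def mk(n,c):
    u=proj(c,[p,p+[0,0,.03]]);print(n,u.round(1).tolist());x0,y0=(u[0]-[40,45]).astype(int)
    a=cv2.resize(cv2.imread('pics/'+n)[y0:y0+72,x0:x0+80],None,fx=5,fy=5,interpolation=cv2.INTER_CUBIC)
    for q,col in zip(u,((0,255,0),(0,0,255))): cv2.circle(a,tuple(((q-[x0,y0]+.5)*5).astype(int)),3,col,-1)
    return a
cv2.imwrite('pics/c5.png',np.hstack([mk('s3.png',s),mk('t3.png',c)]))
E
```

```text
clock: 5.05
eef_pos: [0.4457, 0.3207, 0.1372]
orientation: [[0.972, 0.234, 0.003], [0.234, -0.972, 0.002], [0.003, -0.001, -1.0]]
contact_force: [-1.2, -0.4, -0.6]
width: -0.0001
gripper_force: 0.0
t 5.0 p [445.7 320.7 137.2] yaw 13.5 tilt [0.003 0.002] fix [-91.5 290.3] F [-1.2 -0.4 -0.6] w -0.1 g 0 q6 105
s3.png [[401.4, 142.7], [404.2, 133.0]]
t3.png [[132.5, 289.8], [127.7, 290.5]]
```

View pics/c5.png

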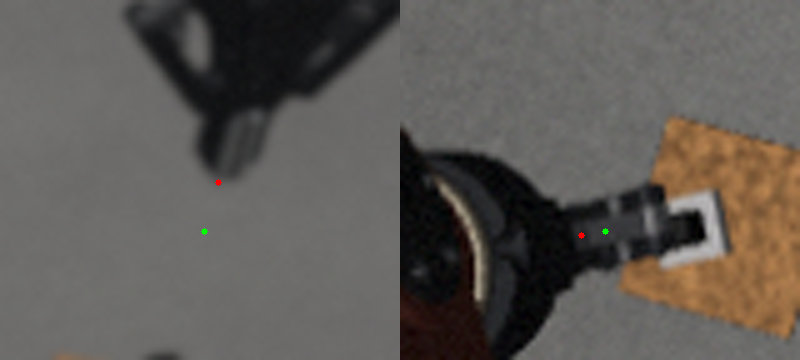

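The fingertips sit about 30 mm above the reported TCP: the green dot is the reported TCP, and the red dot 30 mm above it lies on the visible tip. That explains why the fingers closed above the stem, so I'll allow for it. The gauge is undisturbed.

```bash
python3 -m crank '[{"offset":[-2,0,0],"twist":[0,0,0]},{"offset":[0,0,0],"twist":[0,0,0]},{"offset":[0,0,0],"twist":[0,0,0]},{"offset":[0,0,0],"twist":[0,0,0]},{"offset":[0,0,40],"twist":[0,0,0]},{"offset":[0,0,40],"twist":[0,0,0]},{"offset":[0,0,30],"twist":[0,0,0]},{"offset":[0,0,15],"twist":[0,0,0]},{"offset":[0,0,10],"twist":[0,0,0]},{"offset":[0,0,8],"twist":[0,0,0]},{"offset":[0,0,0],"twist":[0,0,0]},{"offset":[0,0,0],"twist":[0,0,0]}]' 60
python3 -m crank '[{"offset":[0,0,0],"twist":[0,0,0]},{"offset":[0,0,0],"twist":[0,0,0]},{"offset":[0,0,0],"twist":[0,0,0]},{"offset":[0,0,0],"twist":[0,0,0]},{"offset":[0,0,0],"twist":[0,0,0]},{"offset":[0,0,0],"twist":[0,0,0]}]' 0 60
python3 -c "
from h import *
plan((*fix(-108,19),120,13.5))"
```

```text
clock: 6.35
eef_pos: [0.4438, 0.3203, -0.0062]
orientation: [[0.972, 0.234, 0.002], [0.234, -0.972, 0.001], [0.002, -0.001, -1.0]]
contact_force: [0.3, 0.4, 1.1]
width: 0.0598
gripper_force: 0.0
clock: 6.95
eef_pos: [0.4433, 0.3201, -0.0066]
orientation: [[0.972, 0.234, 0.001], [0.234, -0.972, 0.001], [0.001, -0.0, -1.0]]
contact_force: [-0.2, -0.2, 4.7]
width: 0.0163
gripper_force: 60.0
t 7.0 p [443.3 320.1  -6.6] yaw 13.5 tilt [0.001 0.001] fix [-93.9 289.9] F [-0.2 -0.2  4.7] w 16.3 g 60 q6 105
 shift [ -50.6  266.5 -126.6] then twist z 0.0
```

```bash
python3 -m crank '[{"offset":[0,0,-15],"twist":[0,0,0]},{"offset":[0,0,-30],"twist":[0,0,0]},{"offset":[0,0,-35],"twist":[0,0,0]},{"offset":[-6,33,0],"twist":[0,0,0]},{"offset":[-6,33,0],"twist":[0,0,0]},{"offset":[-6,33,0],"twist":[0,0,0]},{"offset":[-6,33,0],"twist":[0,0,0]},{"offset":[-7,33,0],"twist":[0,0,0]},{"offset":[-7,33,0],"twist":[0,0,0]},{"offset":[-7,33,0],"twist":[0,0,0]},{"offset":[-6,35,0],"twist":[0,0,0]},{"offset":[0,0,0],"twist":[0,0,7.8]},{"offset":[0,0,0],"twist":[0,0,0]},{"offset":[0,0,0],"twist":[0,0,0]}]'
python3 -c "
from h import *
plan((*fix(-110,19),3,5.75))"
```

```text
clock: 8.35
eef_pos: [0.4548, 0.0492, 0.0726]
orientation: [[0.995, 0.102, -0.001], [0.102, -0.995, 0.0], [-0.001, -0.0, -1.0]]
contact_force: [0.1, 0.3, -0.3]
width: 0.0163
gripper_force: 59.3
t 8.3 p [454.8  49.2  72.6] yaw 5.9 tilt [-0.001  0.   ] fix [-109.6   19.3] F [ 0.1  0.3 -0.3] w 16.3 g 59 q6 82
 shift [-0.4  0.3 69.6] then twist z 0.1
```

```bash
python3 -m crank '[{"offset":[0,0,25],"twist":[0,0,0]},{"offset":[0,0,20],"twist":[0,0,0]},{"offset":[0,0,10],"twist":[0,0,0]},{"offset":[0,0,7],"twist":[0,0,0]},{"offset":[0,0,5],"twist":[0,0,0]},{"offset":[0,0,0],"twist":[0,0,0]},{"offset":[0,0,0],"twist":[0,0,0]}]'
python3 -c "
from h import *
plan()"; python3 -m crank '[{"offset":[0,0,2],"twist":[0,0,0]},{"offset":[0,0,1],"twist":[0,0,0]},{"offset":[0,0,0],"twist":[0,0,0]}]'
python3 -c "
from h import *
plan()"
```

```text
clock: 9.05
eef_pos: [0.4559, 0.0492, 0.0061]
orientation: [[0.995, 0.1, 0.001], [0.1, -0.995, 0.0], [0.001, 0.0, -1.0]]
contact_force: [-0.5, -0.3, -1.8]
width: 0.0162
gripper_force: 63.1
t 9.1 p [455.9  49.2   6.1] yaw 5.7 tilt [0.001 0.   ] fix [-108.5   19.2] F [-0.5 -0.3 -1.8] w 16.2 g 63 q6 82
clock: 9.35
eef_pos: [0.4554, 0.0491, 0.0027]
orientation: [[0.995, 0.1, 0.0], [0.1, -0.995, 0.0], [0.0, 0.0, -1.0]]
contact_force: [-0.2, -0.6, -1.8]
width: 0.016
gripper_force: 63.1
t 9.3 p [455.4  49.1   2.7] yaw 5.7 tilt [0. 0.] fix [-109.1   19.1] F [-0.2 -0.6 -1.8] w 16.0 g 63 q6 82
```

```bash
python3 -m crank '[{"offset":[0,0,1],"twist":[0,0,0]},{"offset":[0,2,0],"twist":[0,0,0]},{"offset":[0,1,0],"twist":[0,0,0]},{"offset":[0,0,0],"twist":[0,0,0]}]'; python3 -c "
from h import *
plan()"
python3 -m crank '[{"offset":[0,1,0],"twist":[0,0,0]},{"offset":[0,1,0],"twist":[0,0,0]},{"offset":[0,0,0],"twist":[0,0,0]}]'
python3 -c "
from h import *
plan()"
```

```text
clock: 9.75
eef_pos: [0.4557, 0.0459, 0.0016]
orientation: [[0.995, 0.099, 0.0], [0.099, -0.995, -0.0], [0.0, 0.0, -1.0]]
contact_force: [-0.2, 0.3, -1.7]
width: 0.0165
gripper_force: 63.1
t 9.8 p [455.7  45.9   1.6] yaw 5.7 tilt [ 0. -0.] fix [-109.1   15.9] F [-0.2  0.3 -1.7] w 16.5 g 63 q6 81
clock: 10.05
eef_pos: [0.4557, 0.045, 0.0017]
orientation: [[0.995, 0.099, -0.0], [0.099, -0.995, 0.002], [-0.0, -0.002, -1.0]]
contact_force: [-0.1, 5.0, 1.0]
width: 0.0166
gripper_force: 63.4
t 10.1 p [455.7  45.    1.7] yaw 5.7 tilt [-0.     0.002] fix [-109.2   15. ] F [-0.1  5.   1. ] w 16.6 g 63 q6 81
```

```bash
python3 -m crank '[{"offset":[0,-1.5,0.5],"twist":[0,0,0]},{"offset":[0,0,0],"twist":[0,0,0]},{"offset":[0,0,0],"twist":[0,0,0]}]'; python3 -c "
from h import *
plan()"
python3 -m crank '[{"offset":[0,0,0],"twist":[0,0,0]},{"offset":[0,0,0],"twist":[0,0,0]},{"offset":[0,0,0],"twist":[0,0,0]},{"offset":[0,0,-15],"twist":[0,0,0]},{"offset":[0,0,-30],"twist":[0,0,0]},{"offset":[0,0,-30],"twist":[0,0,0]},{"offset":[0,0,-10],"twist":[0,0,0]},{"offset":[36,-17.5,0],"twist":[0,0,-8]},{"offset":[0,0,0],"twist":[0,0,0]}]' 34
python3 -m crank '[{"offset":[0,0,0],"twist":[0,0,-8]},{"offset":[0,0,0],"twist":[0,0,-8]},{"offset":[0,0,0],"twist":[0,0,-8]},{"offset":[0,0,0],"twist":[0,0,-8]},{"offset":[0,0,0],"twist":[0,0,-8]},{"offset":[0,0,0],"twist":[0,0,-8]},{"offset":[0,0,0],"twist":[0,0,-8]},{"offset":[0,0,0],"twist":[0,0,-8]},{"offset":[0,0,0],"twist":[0,0,-8]},{"offset":[0,0,0],"twist":[0,0,-8]},{"offset":[0,0,0],"twist":[0,0,-8]},{"offset":[0,0,0],"twist":[0,0,-8]},{"offset":[0,0,0],"twist":[0,0,-8]},{"offset":[0,0,0],"twist":[0,0,-8]},{"offset":[0,0,0],"twist":[0,0,-8]},{"offset":[0,0,0],"twist":[0,0,-8]},{"offset":[0,0,0],"twist":[0,0,-8]},{"offset":[0,0,0],"twist":[0,0,-8]},{"offset":[0,0,0],"twist":[0,0,-8]},{"offset":[0,0,0],"twist":[0,0,-8]}]'
python3 -c "
from h import *
plan((*fix(0,68),60,181.4))
snap('top','t4.png')"
```

```text
clock: 10.35
eef_pos: [0.4558, 0.0452, 0.0014]
orientation: [[0.995, 0.1, 0.0], [0.1, -0.995, -0.001], [0.0, 0.001, -1.0]]
contact_force: [-1.6, -0.9, 2.9]
width: 0.0165
gripper_force: 63.6
t 10.3 p [455.8  45.2   1.4] yaw 5.7 tilt [ 0.    -0.001] fix [-109.    15.2] F [-1.6 -0.9  2.9] w 16.5 g 64 q6 81
clock: 11.25
eef_pos: [0.4932, 0.0677, 0.0866]
orientation: [[0.971, 0.24, 0.004], [0.24, -0.971, 0.001], [0.005, 0.0, -1.0]]
contact_force: [0.0, -0.1, 0.1]
width: 0.0339
gripper_force: 0.0
clock: 13.25
eef_pos: [0.4884, 0.0664, 0.0848]
orientation: [[-0.995, 0.105, -0.002], [0.105, 0.995, -0.0], [0.002, -0.0, -1.0]]
contact_force: [-0.7, 0.2, 1.0]
width: 0.0337
gripper_force: 0.0
t 13.2 p [488.4  66.4  84.8] yaw 174.0 tilt [-0.002 -0.   ] fix [-74.5  33. ] F [-0.7  0.2  1. ] w 33.7 g 0 q6 -84
 shift [-65.8  49.4  24.8] then twist z -7.4
```

```bash
python3 -m crank '[{"offset":[-33,25,0],"twist":[0,0,0]},{"offset":[-33,25,0],"twist":[0,0,0]},{"offset":[0,0,0],"twist":[0,0,-7.4]},{"offset":[0,0,25],"twist":[0,0,0]},{"offset":[0,0,0],"twist":[0,0,0]},{"offset":[0,0,0],"twist":[0,0,0]}]' 45
python3 -c "
from h import *
plan((*fix(0,68),5,181.4))"
```

```text
clock: 13.9
eef_pos: [0.559, 0.1088, 0.0596]
orientation: [[-1.0, -0.018, -0.004], [-0.018, 1.0, -0.0], [0.004, -0.0, -1.0]]
contact_force: [0.3, 0.7, -0.1]
width: 0.0449
gripper_force: 0.0
t 13.9 p [559.  108.8  59.6] yaw -179.0 tilt [-0.004 -0.   ] fix [ 0.  68.2] F [ 0.3  0.7 -0.1] w 44.9 g 0 q6 -87
 shift [ 0.  -0.2 54.6] then twist z -0.4
```

```bash
python3 -m crank '[{"offset":[0,0,15],"twist":[0,0,0]},{"offset":[0,0,12],"twist":[0,0,0]},{"offset":[0,0,10],"twist":[0,0,0]},{"offset":[0,0,10],"twist":[0,0,0]},{"offset":[0,0,7],"twist":[0,0,0]},{"offset":[0,0,0],"twist":[0,0,0]}]' 45
python3 -m crank '[{"offset":[0,0,0],"twist":[0,0,0]},{"offset":[0,0,0],"twist":[0,0,0]},{"offset":[0,0,0],"twist":[0,0,0]},{"offset":[0,0,0],"twist":[0,0,0]},{"offset":[0,0,0],"twist":[0,0,0]}]' 0 40
python3 -c "
from h import *
plan()"
```

```text
clock: 14.5
eef_pos: [0.5594, 0.109, 0.0055]
orientation: [[-1.0, -0.019, -0.003], [-0.019, 1.0, -0.0], [0.003, -0.0, -1.0]]
contact_force: [-0.3, -0.4, 0.4]
width: 0.0449
gripper_force: 0.0
clock: 15.0
eef_pos: [0.5615, 0.1097, 0.0079]
orientation: [[-1.0, -0.019, 0.002], [-0.019, 1.0, 0.001], [-0.002, 0.001, -1.0]]
contact_force: [-0.6, 2.6, 1.9]
width: 0.0102
gripper_force: 41.0
t 15.0 p [561.5 109.7   7.9] yaw -178.9 tilt [0.002 0.001] fix [ 2.6 68.8] F [-0.6  2.6  1.9] w 10.2 g 41 q6 -87
```

```bash
python3 -m crank '[{"offset":[0,0,0],"twist":[0,0,4]},{"offset":[0,0,0],"twist":[0,0,6]},{"offset":[0,0,0],"twist":[0,0,6]},{"offset":[0,0,0],"twist":[0,0,6]},{"offset":[0,0,0],"twist":[0,0,0]}]'
python3 -c "
from h import *
plan();print(arm.get_obs()['ft_torque'])"
python3 -m crank '[{"offset":[0,0,0],"twist":[0,0,6]},{"offset":[0,0,0],"twist":[0,0,6]},{"offset":[0,0,0],"twist":[0,0,6]},{"offset":[0,0,0],"twist":[0,0,6]},{"offset":[0,0,0],"twist":[0,0,6]},{"offset":[0,0,0],"twist":[0,0,0]},{"offset":[0,0,0],"twist":[0,0,0]}]'
python3 -c "
from h import *
plan();print(arm.get_obs()['ft_torque'])"
```

```text
clock: 15.5
eef_pos: [0.5614, 0.1092, 0.0079]
orientation: [[-0.935, 0.356, 0.001], [0.356, 0.935, -0.0], [-0.001, 0.0, -1.0]]
contact_force: [-0.8, 1.5, 3.4]
width: 0.0101
gripper_force: 41.1
t 15.5 p [561.4 109.2   7.9] yaw 159.2 tilt [ 0.001 -0.   ] fix [ 2.5 68.3] F [-0.8  1.5  3.4] w 10.1 g 41 q6 -65
[ 0.28474208  0.11806308 -0.00239295]
clock: 16.2
eef_pos: [0.5609, 0.1086, 0.0079]
orientation: [[-0.633, 0.774, -0.0], [0.774, 0.633, -0.001], [-0.001, -0.001, -1.0]]
contact_force: [-2.3, 0.4, 4.9]
width: 0.0101
gripper_force: 41.3
t 16.2 p [560.9 108.6   7.9] yaw 129.3 tilt [-0.    -0.001] fix [ 1.9 67.8] F [-2.3  0.4  4.9] w 10.1 g 41 q6 -35
[0.03547769 0.31955452 0.04116013]
```

```bash
python3 - <<'E'
from h import *
c=snap('top','t5.png');s=snap('scene','s5.png')
f=lambda a,y0,x0:cv2.resize(a[y0:y0+90,x0:x0+80],None,fx=5,fy=5,interpolation=cv2.INTER_CUBIC)
cv2.imwrite('pics/c6.png',np.hstack([f(cv2.imread('pics/s5.png'),165,265),f(cv2.imread('pics/t4.png'),205,215)]))
E
```

```text
(no output)
```

View pics/c6.png

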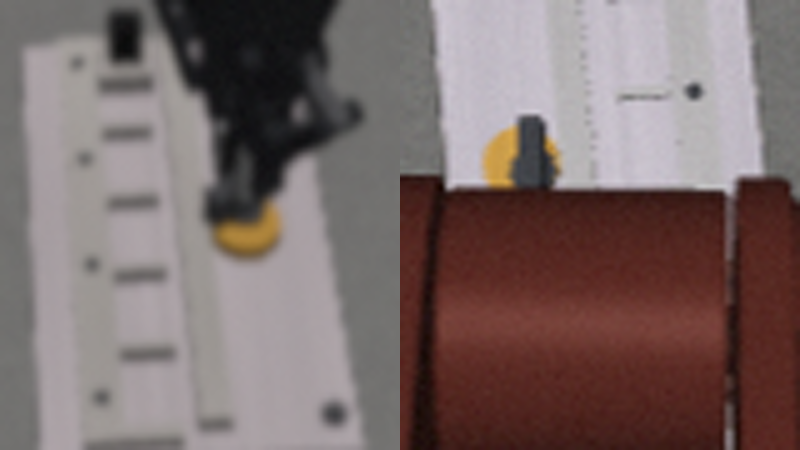

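```bash
python3 -m crank '[{"offset":[0,0,0],"twist":[0,0,6]},{"offset":[0,0,0],"twist":[0,0,6]},{"offset":[0,0,0],"twist":[0,0,6]},{"offset":[0,0,0],"twist":[0,0,6]},{"offset":[0,0,0],"twist":[0,0,6]},{"offset":[0,0,0],"twist":[0,0,2]},{"offset":[0,0,0],"twist":[0,0,0]},{"offset":[0,0,0],"twist":[0,0,0]}]'
python3 -c "
from h import *
plan();print(arm.get_obs()['ft_torque'])"
python3 -m crank '[{"offset":[0,0,0],"twist":[0,0,0]},{"offset":[0,0,0],"twist":[0,0,0]},{"offset":[0,0,0],"twist":[0,0,0]},{"offset":[0,0,-20],"twist":[0,0,0]},{"offset":[0,0,-30],"twist":[0,0,0]},{"offset":[0,0,-30],"twist":[0,0,0]},{"offset":[0,0,-30],"twist":[0,0,0]},{"offset":[-25,0,0],"twist":[0,0,0]},{"offset":[-45,0,0],"twist":[0,0,0]},{"offset":[-45,0,0],"twist":[0,0,0]},{"offset":[-45,0,0],"twist":[0,0,0]},{"offset":[0,0,0],"twist":[0,0,0]},{"offset":[0,0,0],"twist":[0,0,0]}]' 40
python3 - <<'E'
from h import *
plan()
snap('top','t6.png');snap('scene','s6.png')
f=lambda a,y0,x0:cv2.resize(a[y0:y0+90,x0:x0+80],None,fx=5,fy=5,interpolation=cv2.INTER_CUBIC)
cv2.imwrite('pics/c7.png',np.hstack([f(cv2.imread('pics/s6.png'),165,265),f(cv2.imread('pics/t6.png'),215,215)]))
E
```

```text
clock: 17.1
eef_pos: [0.5602, 0.1083, 0.0078]
orientation: [[-0.127, 0.992, -0.002], [0.992, 0.127, -0.002], [-0.001, -0.002, -1.0]]
contact_force: [-3.1, -0.7, 6.7]
width: 0.0105
gripper_force: 41.5
t 17.1 p [560.2 108.3   7.8] yaw 97.3 tilt [-0.002 -0.002] fix [ 1.2 67.6] F [-3.1 -0.7  6.7] w 10.5 g 41 q6 -3
[-0.07952131  0.58791454  0.0898352 ]
clock: 18.4
eef_pos: [0.5804, -0.0506, 0.1167]
orientation: [[-0.122, 0.993, -0.001], [0.993, 0.122, 0.001], [0.001, -0.0, -1.0]]
contact_force: [0.2, 0.9, 0.2]
width: 0.0397
gripper_force: 0.0
t 18.4 p [580.4 -50.6 116.7] yaw 97.0 tilt [-0.001  0.001] fix [  5.4 -92.6] F [0.2 0.9 0.2] w 39.7 g 0 q6 -19
```

View pics/c7.png

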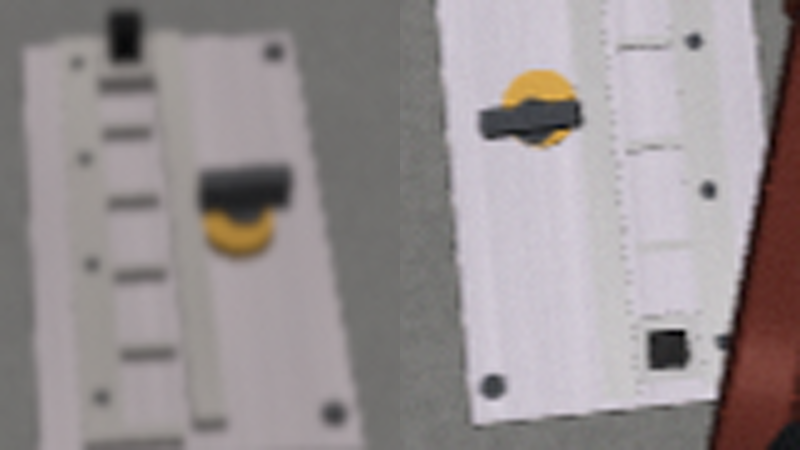

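The bar is now square across the channel, the rail has closed in, and the gauge stands in the bay (stem at top crop (668,348)). Next I'll probe the play with the gauge itself.

```bash
python3 -c "
from h import *
plan((*fix(-109,15.4),90,95.75),(*fix(-109,15.4),4,95.75))"
```

```text
t 18.5 p [580.2 -48.8 116.7] yaw 97.2 tilt [-0.001  0.001] fix [  5.3 -90.8] F [ 0.1 -0.9 -0.6] w 40.0 g 0 q6 -19
 shift [ 109.  -111.7   26.7] then twist z 1.4
 shift [ 0.  0. 86.] then twist z -0.0
```

```bash
python3 -m crank '[{"offset":[27,-28,0],"twist":[0,0,0]},{"offset":[27,-28,0],"twist":[0,0,0]},{"offset":[27,-28,0],"twist":[0,0,0]},{"offset":[28,-28,0],"twist":[0,0,0]},{"offset":[0,0,27],"twist":[0,0,1.4]},{"offset":[0,0,0],"twist":[0,0,0]},{"offset":[0,0,0],"twist":[0,0,0]}]' 45
python3 -c "
from h import *
plan((*fix(-109,15.4),4,95.75))"
```

```text
clock: 19.2
eef_pos: [0.4554, 0.0455, 0.0899]
orientation: [[-0.102, 0.995, -0.001], [0.995, 0.102, 0.0], [0.0, -0.001, -1.0]]
contact_force: [-0.0, -0.7, 0.7]
width: 0.0452
gripper_force: 0.0
t 19.2 p [455.4  45.5  89.9] yaw 95.9 tilt [-0.001  0.   ] fix [-109.4   15.6] F [-0.  -0.7  0.7] w 45.2 g 0 q6 -9
 shift [-0.2  0.4 85.9] then twist z 0.1
```

```bash
python3 -m crank '[{"offset":[0,0,30],"twist":[0,0,0]},{"offset":[0,0,25],"twist":[0,0,0]},{"offset":[0,0,15],"twist":[0,0,0]},{"offset":[0,0,10],"twist":[0,0,0]},{"offset":[0,0,6],"twist":[0,0,0]},{"offset":[0,0,0],"twist":[0,0,0]}]'
python3 -m crank '[{"offset":[0,0,0],"twist":[0,0,0]},{"offset":[0,0,0],"twist":[0,0,0]},{"offset":[0,0,0],"twist":[0,0,0]},{"offset":[0,0,0],"twist":[0,0,0]},{"offset":[0,0,0],"twist":[0,0,0]}]' 0 60
python3 -c "
from h import *
plan()"
python3 -m crank '[{"offset":[-0.5,0,-0.5],"twist":[0,0,0]},{"offset":[-0.5,0,0],"twist":[0,0,0]},{"offset":[0,0,0],"twist":[0,0,0]}]'
python3 -c "
from h import *
plan()"
python3 -m crank '[{"offset":[0.5,0,0],"twist":[0,0,0]},{"offset":[0.5,0,0],"twist":[0,0,0]},{"offset":[0.5,0,0],"twist":[0,0,0]},{"offset":[0,0,0],"twist":[0,0,0]}]'
python3 -c "
from h import *
plan()"
```

```text
clock: 19.8
eef_pos: [0.4563, 0.0445, 0.0041]
orientation: [[-0.1, 0.995, -0.0], [0.995, 0.1, 0.0], [0.0, -0.0, -1.0]]
contact_force: [-0.6, -0.7, 0.1]
width: 0.0448
gripper_force: 0.0
clock: 20.3
eef_pos: [0.457, 0.0446, 0.0052]
orientation: [[-0.1, 0.995, 0.002], [0.995, 0.1, -0.0], [-0.0, 0.002, -1.0]]
contact_force: [-0.9, -0.5, 5.8]
width: 0.0138
gripper_force: 60.8
t 20.3 p [457.   44.6   5.2] yaw 95.7 tilt [ 0.002 -0.   ] fix [-107.9   14.4] F [-0.9 -0.5  5.8] w 13.8 g 61 q6 -9
clock: 20.6
eef_pos: [0.4569, 0.0442, 0.0052]
orientation: [[-0.099, 0.995, 0.002], [0.995, 0.099, 0.001], [0.001, 0.002, -1.0]]
contact_force: [-0.6, 3.3, 4.6]
width: 0.0137
gripper_force: 60.7
t 20.6 p [456.9  44.2   5.2] yaw 95.7 tilt [0.002 0.001] fix [-108.1   14.1] F [-0.6  3.3  4.6] w 13.7 g 61 q6 -9
clock: 21.0
eef_pos: [0.4569, 0.0445, 0.0052]
orientation: [[-0.1, 0.995, 0.002], [0.995, 0.1, -0.001], [-0.002, 0.002, -1.0]]
contact_force: [0.5, -0.7, 4.4]
width: 0.0143
gripper_force: 60.7
t 21.0 p [456.9  44.5   5.2] yaw 95.8 tilt [ 0.002 -0.001] fix [-108.    14.4] F [ 0.5 -0.7  4.4] w 14.3 g 61 q6 -9
```

```bash
python3 -m crank '[{"offset":[0.5,0,0],"twist":[0,0,0]},{"offset":[0,0,0],"twist":[0,0,0]},{"offset":[0,0,0],"twist":[0,0,0]}]'
python3 -c "
from h import *
plan()"
python3 -m crank '[{"offset":[0.5,0,0],"twist":[0,0,0]},{"offset":[0,0,0],"twist":[0,0,0]},{"offset":[0,0,0],"twist":[0,0,0]}]'
python3 -c "
from h import *
plan()"
python3 -m crank '[{"offset":[0.5,0,0],"twist":[0,0,0]},{"offset":[0,0,0],"twist":[0,0,0]},{"offset":[0,0,0],"twist":[0,0,0]}]'
python3 -c "
from h import *
plan()"
python3 -m crank '[{"offset":[0.5,0,0],"twist":[0,0,0]},{"offset":[0,0,0],"twist":[0,0,0]},{"offset":[0,0,0],"twist":[0,0,0]}]'
python3 -c "
from h import *
plan()"
```

```text
clock: 21.3
eef_pos: [0.4569, 0.0445, 0.0052]
orientation: [[-0.1, 0.995, 0.002], [0.995, 0.1, -0.002], [-0.002, 0.001, -1.0]]
contact_force: [0.4, -1.6, 5.1]
width: 0.0143
gripper_force: 60.7
t 21.3 p [456.9  44.5   5.2] yaw 95.8 tilt [ 0.002 -0.002] fix [-108.    14.4] F [ 0.4 -1.6  5.1] w 14.3 g 61 q6 -9
clock: 21.6
eef_pos: [0.4569, 0.0446, 0.0052]
orientation: [[-0.101, 0.995, 0.002], [0.995, 0.101, -0.003], [-0.003, 0.002, -1.0]]
contact_force: [-0.3, -3.2, 5.4]
width: 0.0139
gripper_force: 60.7
t 21.6 p [456.9  44.6   5.2] yaw 95.8 tilt [ 0.002 -0.003] fix [-108.    14.5] F [-0.3 -3.2  5.4] w 13.9 g 61 q6 -9
clock: 21.9
eef_pos: [0.4569, 0.0448, 0.0052]
orientation: [[-0.101, 0.995, 0.002], [0.995, 0.101, -0.004], [-0.004, 0.001, -1.0]]
contact_force: [0.4, -5.2, 5.5]
width: 0.0139
gripper_force: 60.7
t 21.9 p [456.9  44.8   5.2] yaw 95.8 tilt [ 0.002 -0.004] fix [-108.    14.7] F [ 0.4 -5.2  5.5] w 13.9 g 61 q6 -9
clock: 22.2
eef_pos: [0.4568, 0.0453, 0.0053]
orientation: [[-0.101, 0.995, 0.002], [0.995, 0.101, -0.003], [-0.004, 0.001, -1.0]]
contact_force: [-0.2, -4.4, 5.2]
width: 0.0139
gripper_force: 60.7
t 22.2 p [456.8  45.3   5.3] yaw 95.8 tilt [ 0.002 -0.003] fix [-108.    15.2] F [-0.2 -4.4  5.2] w 13.9 g 61 q6 -9
```

```bash
python3 -m crank '[{"offset":[-0.5,0,-1],"twist":[0,0,0]},{"offset":[0,0,-1],"twist":[0,0,0]},{"offset":[0,0,0],"twist":[0,0,0]},{"offset":[0,0,0],"twist":[0,0,0]}]'
python3 -c "
from h import *
plan()"
python3 -m crank '[{"offset":[-1,0,0],"twist":[0,0,0]},{"offset":[-1,0,0],"twist":[0,0,0]},{"offset":[0,0,0],"twist":[0,0,0]},{"offset":[0,0,0],"twist":[0,0,0]}]'
python3 -c "
from h import *
plan()"
python3 -m crank '[{"offset":[1,0,0],"twist":[0,0,0]},{"offset":[1,0,0],"twist":[0,0,0]},{"offset":[1,0,0],"twist":[0,0,0]},{"offset":[0,0,0],"twist":[0,0,0]},{"offset":[0,0,0],"twist":[0,0,0]}]'
python3 -c "
from h import *
plan()"
```

```text
clock: 22.6
eef_pos: [0.4558, 0.0457, 0.0062]
orientation: [[-0.101, 0.995, 0.0], [0.995, 0.101, -0.002], [-0.002, 0.0, -1.0]]
contact_force: [2.5, -4.3, -2.9]
width: 0.014
gripper_force: 59.7
t 22.6 p [455.8  45.7   6.2] yaw 95.8 tilt [ 0.    -0.002] fix [-109.    15.7] F [ 2.5 -4.3 -2.9] w 14.0 g 60 q6 -9
clock: 23.0
eef_pos: [0.4548, 0.0451, 0.0061]
orientation: [[-0.1, 0.995, -0.002], [0.995, 0.1, 0.001], [0.001, -0.002, -1.0]]
contact_force: [-0.0, -0.1, -0.5]
width: 0.0144
gripper_force: 59.9
t 23.0 p [454.8  45.1   6.1] yaw 95.7 tilt [-0.002  0.001] fix [-110.1   15.2] F [-0.  -0.1 -0.5] w 14.4 g 60 q6 -9
clock: 23.5
eef_pos: [0.4549, 0.0457, 0.0064]
orientation: [[-0.102, 0.995, -0.002], [0.995, 0.102, -0.004], [-0.004, -0.002, -1.0]]
contact_force: [-1.9, -7.6, -0.6]
width: 0.0145
gripper_force: 59.9
t 23.5 p [454.9  45.7   6.4] yaw 95.8 tilt [-0.002 -0.004] fix [-109.9   15.8] F [-1.9 -7.6 -0.6] w 14.5 g 60 q6 -9
```

```bash
python3 -m crank '[{"offset":[-1,0,0],"twist":[0,0,0]},{"offset":[-1,0,0],"twist":[0,0,0]},{"offset":[-1,0,0],"twist":[0,0,0]},{"offset":[0,0,0],"twist":[0,0,0]},{"offset":[0,0,0],"twist":[0,0,0]}]'
python3 -c "
from h import *
plan()"
python3 -m crank '[{"offset":[-1,0,0],"twist":[0,0,0]},{"offset":[0,0,0],"twist":[0,0,0]},{"offset":[0,0,0],"twist":[0,0,0]}]'
python3 -c "
from h import *
plan()"
python3 -m crank '[{"offset":[-1,0,0],"twist":[0,0,0]},{"offset":[0,0,0],"twist":[0,0,0]},{"offset":[0,0,0],"twist":[0,0,0]}]'
python3 -c "
from h import *
plan()"
```

```text
clock: 24.0
eef_pos: [0.4564, 0.0451, 0.0068]
orientation: [[-0.099, 0.995, 0.001], [0.995, 0.099, 0.001], [0.001, 0.001, -1.0]]
contact_force: [0.1, 0.7, -0.5]
width: 0.0139
gripper_force: 59.9
t 24.0 p [456.4  45.1   6.8] yaw 95.7 tilt [0.001 0.001] fix [-108.4   15. ] F [ 0.1  0.7 -0.5] w 13.9 g 60 q6 -9
clock: 24.3
eef_pos: [0.4564, 0.044, 0.0068]
orientation: [[-0.099, 0.995, 0.001], [0.995, 0.099, 0.001], [0.001, 0.001, -1.0]]
contact_force: [0.7, 0.8, -1.2]
width: 0.0139
gripper_force: 59.9
t 24.3 p [456.4  44.    6.8] yaw 95.7 tilt [0.001 0.001] fix [-108.6   13.9] F [ 0.7  0.8 -1.2] w 13.9 g 60 q6 -9
clock: 24.6
eef_pos: [0.4564, 0.0437, 0.0069]
orientation: [[-0.099, 0.995, 0.0], [0.995, 0.099, 0.002], [0.002, 0.001, -1.0]]
contact_force: [-0.1, 5.4, 1.5]
width: 0.0141
gripper_force: 60.1
t 24.6 p [456.4  43.7   6.9] yaw 95.7 tilt [0.    0.002] fix [-108.6   13.7] F [-0.1  5.4  1.5] w 14.1 g 60 q6 -9
```

Play measures about 1.8 mm between contacts, which is near the limit. I'll set the gauge down and nip the bolt up a few degrees.

```bash
python3 -m crank '[{"offset":[1.5,0,1],"twist":[0,0,0]},{"offset":[0,0,0.6],"twist":[0,0,0]},{"offset":[0,0,0],"twist":[0,0,0]}]'
python3 -m crank '[{"offset":[0,0,0],"twist":[0,0,0]},{"offset":[0,0,0],"twist":[0,0,0]},{"offset":[0,0,0],"twist":[0,0,0]},{"offset":[0,0,-15],"twist":[0,0,0]},{"offset":[0,0,-30],"twist":[0,0,0]},{"offset":[0,0,-25],"twist":[0,0,0]},{"offset":[18,36,0],"twist":[0,0,0]},{"offset":[18,36,0],"twist":[0,0,0]},{"offset":[17,36,0],"twist":[0,0,-1.5]},{"offset":[0,0,0],"twist":[0,0,0]},{"offset":[0,0,0],"twist":[0,0,0]}]' 40
python3 -c "
from h import *
plan((*fix(0,68),8,97.3))"
```

```text
clock: 24.9
eef_pos: [0.4561, 0.044, 0.0052]
orientation: [[-0.1, 0.995, -0.0], [0.995, 0.1, -0.0], [-0.0, -0.0, -1.0]]
contact_force: [-2.5, 1.8, 2.9]
width: 0.0139
gripper_force: 60.4
clock: 26.0
eef_pos: [0.558, 0.1077, 0.0744]
orientation: [[-0.126, 0.992, -0.001], [0.992, 0.126, -0.001], [-0.0, -0.001, -1.0]]
contact_force: [-0.9, -0.6, -0.2]
width: 0.0401
gripper_force: 0.0
t 26.0 p [558.  107.7  74.4] yaw 97.3 tilt [-0.001 -0.001] fix [-1.  67.1] F [-0.9 -0.6 -0.2] w 40.1 g 0 q6 -3
 shift [ 0.8  1.1 66.4] then twist z -0.0
```

```bash
python3 -m crank '[{"offset":[1,1,25],"twist":[0,0,0]},{"offset":[0,0,20],"twist":[0,0,0]},{"offset":[0,0,12],"twist":[0,0,0]},{"offset":[0,0,8],"twist":[0,0,0]},{"offset":[0,0,0],"twist":[0,0,0]}]'
python3 -m crank '[{"offset":[0,0,0],"twist":[0,0,0]},{"offset":[0,0,0],"twist":[0,0,0]},{"offset":[0,0,0],"twist":[0,0,0]},{"offset":[0,0,0],"twist":[0,0,0]},{"offset":[0,0,0],"twist":[0,0,0]}]' 0 40
python3 -c "
from h import *
plan()"
python3 -m crank '[{"offset":[0,0,0],"twist":[0,0,2.5]},{"offset":[0,0,0],"twist":[0,0,2]},{"offset":[0,0,0],"twist":[0,0,0]},{"offset":[0,0,0],"twist":[0,0,0]}]'
python3 -c "
from h import *
plan();print(arm.get_obs()['ft_torque'])"
python3 -m crank '[{"offset":[0,0,0],"twist":[0,0,0]},{"offset":[0,0,0],"twist":[0,0,0]},{"offset":[0,0,0],"twist":[0,0,0]},{"offset":[0,0,-20],"twist":[0,0,0]},{"offset":[0,0,-25],"twist":[0,0,0]},{"offset":[0,0,-25],"twist":[0,0,0]},{"offset":[-18,-36,0],"twist":[0,0,0]},{"offset":[-18,-36,0],"twist":[0,0,0]},{"offset":[-17,-36,0],"twist":[0,0,0]},{"offset":[0,0,0],"twist":[0,0,0]},{"offset":[0,0,0],"twist":[0,0,0]}]' 40
python3 -c "
from h import *
plan((*fix(-109,14.8),7,95.75))"
```

```text
clock: 26.5
eef_pos: [0.5575, 0.1082, 0.0089]
orientation: [[-0.125, 0.992, -0.003], [0.992, 0.125, -0.0], [0.0, -0.003, -1.0]]
contact_force: [-0.2, 0.0, -0.8]
width: 0.0399
gripper_force: 0.0
clock: 27.0
eef_pos: [0.5602, 0.1088, 0.0112]
orientation: [[-0.126, 0.992, 0.002], [0.992, 0.126, -0.0], [-0.0, 0.002, -1.0]]
contact_force: [-0.5, -0.7, 4.8]
width: 0.0091
gripper_force: 39.8
t 27.0 p [560.2 108.8  11.2] yaw 97.2 tilt [ 0.002 -0.   ] fix [ 1.3 68. ] F [-0.5 -0.7  4.8] w 9.1 g 40 q6 -3
clock: 27.4
eef_pos: [0.5602, 0.1087, 0.0112]
orientation: [[-0.048, 0.999, 0.002], [0.999, 0.048, -0.0], [-0.0, 0.002, -1.0]]
contact_force: [-0.4, -0.9, 5.4]
width: 0.0091
gripper_force: 40.7
t 27.4 p [560.2 108.7  11.2] yaw 92.8 tilt [ 0.002 -0.   ] fix [ 1.2 68. ] F [-0.4 -0.9  5.4] w 9.1 g 41 q6 1
[-0.03486875  0.0837481   0.14612096]
clock: 28.5
eef_pos: [0.4529, 0.0505, 0.0796]
orientation: [[-0.046, 0.999, -0.0], [0.999, 0.046, 0.0], [0.0, -0.0, -1.0]]
contact_force: [0.4, 0.4, 0.3]
width: 0.04
gripper_force: 0.0
t 28.5 p [452.9  50.5  79.6] yaw 92.7 tilt [-0.  0.] fix [-111.4   20.8] F [0.4 0.4 0.3] w 40.0 g 0 q6 -5
 shift [-5.9  2.7 72.6] then twist z -3.1
```

```bash
python3 -m crank '[{"offset":[-6,2.7,0],"twist":[0,0,-3.1]},{"offset":[0,0,25],"twist":[0,0,0]},{"offset":[0,0,20],"twist":[0,0,0]},{"offset":[0,0,15],"twist":[0,0,0]},{"offset":[0,0,12],"twist":[0,0,0]},{"offset":[0,0,0],"twist":[0,0,0]}]'
python3 -m crank '[{"offset":[0,0,0],"twist":[0,0,0]},{"offset":[0,0,0],"twist":[0,0,0]},{"offset":[0,0,0],"twist":[0,0,0]},{"offset":[0,0,0],"twist":[0,0,0]},{"offset":[0,0,0],"twist":[0,0,0]}]' 0 60
python3 -c "
from h import *
plan()"
python3 -m crank '[{"offset":[0,0,-2.5],"twist":[0,0,0]},{"offset":[0,0,0],"twist":[0,0,0]},{"offset":[0,0,0],"twist":[0,0,0]}]'
python3 -c "
from h import *
plan()"
python3 -m crank '[{"offset":[1,0,0],"twist":[0,0,0]},{"offset":[1,0,0],"twist":[0,0,0]},{"offset":[0,0,0],"twist":[0,0,0]},{"offset":[0,0,0],"twist":[0,0,0]}]'
python3 -c "
from h import *
plan()"
```

```text
clock: 29.1
eef_pos: [0.4561, 0.0452, 0.0065]
orientation: [[-0.102, 0.995, -0.003], [0.995, 0.102, 0.0], [0.001, -0.003, -1.0]]
contact_force: [-0.5, 0.5, 0.5]
width: 0.0392
gripper_force: 0.0
clock: 29.6
eef_pos: [0.4578, 0.0449, 0.0089]
orientation: [[-0.101, 0.995, 0.002], [0.995, 0.101, 0.0], [-0.0, 0.002, -1.0]]
contact_force: [1.4, 1.3, 2.5]
width: 0.0139
gripper_force: 59.4
t 29.6 p [457.8  44.9   8.9] yaw 95.8 tilt [0.002 0.   ] fix [-107.    14.7] F [1.4 1.3 2.5] w 13.9 g 59 q6 -9
clock: 29.9
eef_pos: [0.4562, 0.0448, 0.0103]
orientation: [[-0.101, 0.995, -0.001], [0.995, 0.101, -0.0], [0.0, -0.001, -1.0]]
contact_force: [0.0, 0.6, -1.5]
width: 0.0138
gripper_force: 59.0
t 29.9 p [456.2  44.8  10.3] yaw 95.8 tilt [-0.001 -0.   ] fix [-108.7   14.7] F [ 0.   0.6 -1.5] w 13.8 g 59 q6 -9
clock: 30.3
eef_pos: [0.4562, 0.0462, 0.0104]
orientation: [[-0.102, 0.995, -0.001], [0.995, 0.102, -0.001], [-0.001, -0.001, -1.0]]
contact_force: [-0.6, -4.2, 0.4]
width: 0.0139
gripper_force: 59.1
t 30.3 p [456.2  46.2  10.4] yaw 95.9 tilt [-0.001 -0.001] fix [-108.6   16.1] F [-0.6 -4.2  0.4] w 13.9 g 59 q6 -9
```

```bash
python3 -m crank '[{"offset":[-1,0,0],"twist":[0,0,0]},{"offset":[-1,0,0],"twist":[0,0,0]},{"offset":[0,0,0],"twist":[0,0,0]},{"offset":[0,0,0],"twist":[0,0,0]}]'
python3 -c "
from h import *
plan()"
python3 -m crank '[{"offset":[-0.7,0,0],"twist":[0,0,0]},{"offset":[0,0,0],"twist":[0,0,0]},{"offset":[0,0,0],"twist":[0,0,0]}]'
python3 -c "
from h import *
plan()"
python3 -m crank '[{"offset":[-0.7,0,0],"twist":[0,0,0]},{"offset":[0,0,0],"twist":[0,0,0]},{"offset":[0,0,0],"twist":[0,0,0]}]'
python3 -c "
from h import *
plan()"
```

```text
clock: 30.7
eef_pos: [0.4569, 0.0452, 0.0106]
orientation: [[-0.101, 0.995, 0.0], [0.995, 0.101, 0.001], [0.001, 0.001, -1.0]]
contact_force: [0.2, -0.2, -0.7]
width: 0.014
gripper_force: 59.0
t 30.7 p [456.9  45.2  10.6] yaw 95.8 tilt [0.    0.001] fix [-107.9   15.1] F [ 0.2 -0.2 -0.7] w 14.0 g 59 q6 -9
clock: 31.0
eef_pos: [0.4569, 0.0446, 0.0106]
orientation: [[-0.101, 0.995, 0.0], [0.995, 0.101, 0.001], [0.001, 0.0, -1.0]]
contact_force: [-0.1, 1.5, -1.4]
width: 0.0141
gripper_force: 59.0
t 31.0 p [456.9  44.6  10.6] yaw 95.8 tilt [0.    0.001] fix [-108.    14.5] F [-0.1  1.5 -1.4] w 14.1 g 59 q6 -9
clock: 31.3
eef_pos: [0.4569, 0.0442, 0.0107]
orientation: [[-0.101, 0.995, 0.0], [0.995, 0.101, 0.001], [0.001, 0.0, -1.0]]
contact_force: [-0.8, 5.2, 2.0]
width: 0.0141
gripper_force: 59.3
t 31.3 p [456.9  44.2  10.7] yaw 95.8 tilt [0.    0.001] fix [-108.    14.1] F [-0.8  5.2  2. ] w 14.1 g 59 q6 -9
```

```bash
python3 -m crank '[{"offset":[1.3,0,1],"twist":[0,0,0]},{"offset":[0,0,0.7],"twist":[0,0,0]},{"offset":[0,0,0],"twist":[0,0,0]},{"offset":[0,3,0],"twist":[0,0,0]},{"offset":[0,3,0],"twist":[0,0,0]},{"offset":[0,3,0],"twist":[0,0,0]},{"offset":[0,3,0],"twist":[0,0,0]},{"offset":[0,3,0],"twist":[0,0,0]},{"offset":[0,3,0],"twist":[0,0,0]},{"offset":[0,3,0],"twist":[0,0,0]},{"offset":[0,0,0],"twist":[0,0,0]}]'
python3 -c "
from h import *
plan()"
python3 -m crank '[{"offset":[0,2,0],"twist":[0,0,0]},{"offset":[0,1.5,0],"twist":[0,0,0]},{"offset":[0,0,0],"twist":[0,0,0]}]'
python3 -c "
from h import *
plan()"
```

```text
clock: 32.4
eef_pos: [0.471, 0.046, 0.0091]
orientation: [[-0.103, 0.995, -0.015], [0.995, 0.103, -0.002], [-0.0, -0.015, -1.0]]
contact_force: [-3.8, 0.9, 7.4]
width: 0.0131
gripper_force: 61.8
t 32.4 p [471.   46.    9.1] yaw 95.9 tilt [-0.015 -0.002] fix [-93.8  14.5] F [-3.8  0.9  7.4] w 13.1 g 62 q6 -9
clock: 32.7
eef_pos: [0.4731, 0.0463, 0.0091]
orientation: [[-0.103, 0.994, -0.02], [0.995, 0.103, -0.002], [0.0, -0.02, -1.0]]
contact_force: [-18.7, -1.2, 24.4]
width: 0.0137
gripper_force: 64.9
t 32.7 p [473.1  46.3   9.1] yaw 95.9 tilt [-0.02  -0.002] fix [-91.7  14.6] F [-18.7  -1.2  24.4] w 13.7 g 65 q6 -9
```

```bash
python3 -m crank '[{"offset":[0,-4,-1],"twist":[0,0,0]},{"offset":[0,0,-1],"twist":[0,0,0]},{"offset":[0,0,0],"twist":[0,0,0]}]'
python3 -c "
from h import *
plan()
c=snap('top','t7.png');s=snap('scene','s7.png')
f=lambda a,y0,x0:cv2.resize(a[y0:y0+75,x0:x0+66],None,fx=6,fy=6,interpolation=cv2.INTER_CUBIC)
cv2.imwrite('pics/c8.png',np.hstack([f(cv2.imread('pics/s7.png'),155,265),f(cv2.imread('pics/t7.png'),235,225)]))"
```

```text
clock: 33.0
eef_pos: [0.4768, 0.0466, 0.0104]
orientation: [[-0.101, 0.995, -0.0], [0.995, 0.101, -0.0], [-0.0, -0.0, -1.0]]
contact_force: [-0.9, 1.3, -1.9]
width: 0.0136
gripper_force: 60.7
t 33.0 p [476.8  46.6  10.4] yaw 95.8 tilt [-0. -0.] fix [-88.   14.5] F [-0.9  1.3 -1.9] w 13.6 g 61 q6 -9
```

View pics/c8.png

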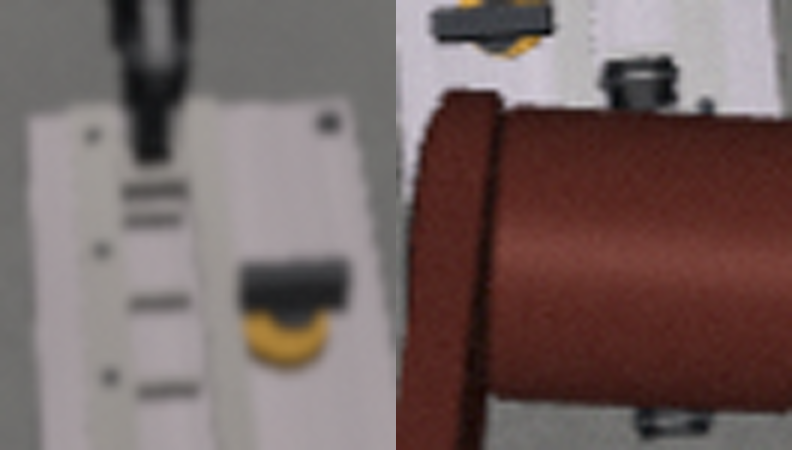

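```bash
python3 -m crank '[{"offset":[0.5,0,1],"twist":[0,0,0]},{"offset":[0,1,0],"twist":[0,0,0]},{"offset":[0,1,0],"twist":[0,0,0]},{"offset":[0,1,0],"twist":[0,0,0]},{"offset":[0,1,0],"twist":[0,0,0]},{"offset":[0,0,0],"twist":[0,0,0]}]'
python3 -c "
from h import *
plan()"
python3 -m crank '[{"offset":[0,1,0],"twist":[0,0,0]},{"offset":[0,1,0],"twist":[0,0,0]},{"offset":[0,0,0],"twist":[0,0,0]}]'
python3 -c "
from h import *
plan()"
```

```text
clock: 33.7
eef_pos: [0.4814, 0.0477, 0.0099]
orientation: [[-0.101, 0.995, 0.001], [0.995, 0.101, -0.0], [-0.0, 0.001, -1.0]]
contact_force: [-0.3, -0.2, -1.0]
width: 0.0136
gripper_force: 60.7
t 33.7 p [481.4  47.7   9.9] yaw 95.8 tilt [ 0.001 -0.   ] fix [-83.3  15.1] F [-0.3 -0.2 -1. ] w 13.6 g 61 q6 -8
clock: 34.0
eef_pos: [0.4832, 0.0479, 0.0098]
orientation: [[-0.101, 0.995, 0.0], [0.995, 0.101, 0.0], [-0.0, 0.0, -1.0]]
contact_force: [0.1, 1.5, -1.5]
width: 0.0135
gripper_force: 60.7
t 34.0 p [483.2  47.9   9.8] yaw 95.8 tilt [0. 0.] fix [-81.5  15.2] F [ 0.1  1.5 -1.5] w 13.5 g 61 q6 -8
```

```bash
python3 -m crank '[{"offset":[0,0,0.5],"twist":[0,0,0]},{"offset":[0,0,0.3],"twist":[0,0,0]},{"offset":[0,0,0],"twist":[0,0,0]}]'
python3 -c "
from h import *
plan()"
python3 -m crank '[{"offset":[0,-3,0],"twist":[0,0,0]},{"offset":[0,-3,0],"twist":[0,0,0]},{"offset":[0,-3,0],"twist":[0,0,0]},{"offset":[0,-3,0],"twist":[0,0,0]},{"offset":[0,-3,0],"twist":[0,0,0]},{"offset":[0,-3,0],"twist":[0,0,0]},{"offset":[0,-3,0],"twist":[0,0,0]},{"offset":[0,-3,0],"twist":[0,0,0]},{"offset":[0,-3,0],"twist":[0,0,0]},{"offset":[0,0,0],"twist":[0,0,0]}]'
python3 -c "
from h import *
plan()"
```

```text
clock: 34.3
eef_pos: [0.483, 0.0479, 0.009]
orientation: [[-0.101, 0.995, -0.0], [0.995, 0.101, 0.0], [0.0, -0.0, -1.0]]
contact_force: [-0.5, 1.2, -0.4]
width: 0.0137
gripper_force: 60.8
t 34.3 p [483.   47.9   9. ] yaw 95.8 tilt [-0.  0.] fix [-81.7  15.2] F [-0.5  1.2 -0.4] w 13.7 g 61 q6 -8
clock: 35.3
eef_pos: [0.4556, 0.0451, 0.009]
orientation: [[-0.101, 0.995, -0.001], [0.995, 0.101, -0.0], [0.0, -0.001, -1.0]]
contact_force: [0.1, -0.6, 0.0]
width: 0.0138
gripper_force: 60.8
t 35.3 p [455.6  45.1   9. ] yaw 95.8 tilt [-0.001 -0.   ] fix [-109.3   15.2] F [ 0.1 -0.6  0. ] w 13.8 g 61 q6 -9
```

Moves freely. Now forward again along the floor at light contact, up to the rib.

```bash
python3 -m crank '[{"offset":[0,0,0.4],"twist":[0,0,0]},{"offset":[0,0,0],"twist":[0,0,0]},{"offset":[0,3,0],"twist":[0,0,0]},{"offset":[0,3,0],"twist":[0,0,0]},{"offset":[0,3,0],"twist":[0,0,0]},{"offset":[0,0,0],"twist":[0,0,0]}]'
python3 -c "
from h import *
plan()"
python3 -m crank '[{"offset":[0,3,0],"twist":[0,0,0]},{"offset":[0,3,0],"twist":[0,0,0]},{"offset":[0,3,0],"twist":[0,0,0]},{"offset":[0,3,0],"twist":[0,0,0]},{"offset":[0,3,0],"twist":[0,0,0]},{"offset":[0,2,0],"twist":[0,0,0]},{"offset":[0,0,0],"twist":[0,0,0]}]'
python3 -c "
from h import *
plan()"
```

```text
clock: 35.9
eef_pos: [0.4609, 0.0458, 0.0091]
orientation: [[-0.102, 0.995, -0.011], [0.995, 0.102, -0.001], [0.0, -0.011, -1.0]]
contact_force: [-11.5, -2.0, 15.8]
width: 0.0141
gripper_force: 63.1
t 35.9 p [460.9  45.8   9.1] yaw 95.9 tilt [-0.011 -0.001] fix [-103.8   15.3] F [-11.5  -2.   15.8] w 14.1 g 63 q6 -9
clock: 36.6
eef_pos: [0.4655, 0.0465, 0.0101]
orientation: [[-0.105, 0.994, -0.041], [0.994, 0.105, -0.003], [0.001, -0.041, -0.999]]
contact_force: [-38.7, -5.6, 54.1]
width: 0.0141
gripper_force: 74.5
t 36.6 p [465.5  46.5  10.1] yaw 96.0 tilt [-0.041 -0.003] fix [-99.2  15.6] F [-38.7  -5.6  54.1] w 14.1 g 74 q6 -8
```

```bash
python3 -m crank '[{"offset":[0,-8,-0.5],"twist":[0,0,0]},{"offset":[0,-4,-0.5],"twist":[0,0,0]},{"offset":[0,0,0],"twist":[0,0,0]},{"offset":[0,0,0],"twist":[0,0,0]}]'
python3 -c "
from h import *
plan()"
python3 -m crank '[{"offset":[0,0,0.6],"twist":[0,0,0]},{"offset":[0,0,0],"twist":[0,0,0]}]'
python3 -m crank '[{"offset":[0,0,0],"twist":[0,0,0]},{"offset":[0,0,0],"twist":[0,0,0]},{"offset":[0,0,-2],"twist":[0,0,0]},{"offset":[0,0,0],"twist":[0,0,0]}]' 22
python3 -c "
from h import *
plan()"
```

```text
clock: 37.0
eef_pos: [0.4698, 0.0465, 0.0096]
orientation: [[-0.101, 0.995, -0.001], [0.995, 0.101, -0.0], [0.0, -0.001, -1.0]]
contact_force: [-3.0, -1.0, 4.3]
width: 0.0138
gripper_force: 61.3
t 37.0 p [469.8  46.5   9.6] yaw 95.8 tilt [-0.001 -0.   ] fix [-95.   15.1] F [-3.  -1.   4.3] w 13.8 g 61 q6 -9
clock: 37.2
eef_pos: [0.4699, 0.0465, 0.0095]
orientation: [[-0.102, 0.995, -0.002], [0.995, 0.102, -0.0], [0.0, -0.002, -1.0]]
contact_force: [-5.7, -1.2, 9.3]
width: 0.0136
gripper_force: 61.9
clock: 37.6
eef_pos: [0.4705, 0.0466, 0.011]
orientation: [[-0.101, 0.995, 0.001], [0.995, 0.101, 0.0], [0.0, 0.001, -1.0]]
contact_force: [-0.2, -0.2, -0.5]
width: 0.022
gripper_force: 0.2
t 37.6 p [470.5  46.6  11. ] yaw 95.8 tilt [0.001 0.   ] fix [-94.3  15.1] F [-0.2 -0.2 -0.5] w 22.0 g 0 q6 -9
```

```bash
python3 -m crank '[{"offset":[0,-4,0],"twist":[0,0,0]},{"offset":[0,-4,0],"twist":[0,0,0]},{"offset":[0,-4,0],"twist":[0,0,0]},{"offset":[0,-4,0],"twist":[0,0,0]},{"offset":[0,-4,0],"twist":[0,0,0]},{"offset":[0,0,0],"twist":[0,0,0]},{"offset":[0,4,0],"twist":[0,0,0]},{"offset":[0,4,0],"twist":[0,0,0]},{"offset":[0,4,0],"twist":[0,0,0]},{"offset":[0,4,0],"twist":[0,0,0]},{"offset":[0,4,0],"twist":[0,0,0]},{"offset":[0,4,0],"twist":[0,0,0]},{"offset":[0,4,0],"twist":[0,0,0]},{"offset":[0,3,0],"twist":[0,0,0]},{"offset":[0,0,0],"twist":[0,0,0]}]'
python3 -c "
from h import *
plan()"
python3 -m crank '[{"offset":[0,2,0],"twist":[0,0,0]},{"offset":[0,2,0],"twist":[0,0,0]},{"offset":[0,0,0],"twist":[0,0,0]}]'
python3 -c "
from h import *
plan()"
python3 -m crank '[{"offset":[0,1.5,0],"twist":[0,0,0]},{"offset":[0,1,0],"twist":[0,0,0]},{"offset":[0,0,0],"twist":[0,0,0]}]'
python3 -c "
from h import *
plan()"
```

```text
clock: 39.1
eef_pos: [0.4817, 0.0477, 0.0112]
orientation: [[-0.101, 0.995, 0.001], [0.995, 0.101, 0.0], [-0.0, 0.001, -1.0]]
contact_force: [-0.3, -0.9, 0.9]
width: 0.0217
gripper_force: 0.2
t 39.1 p [481.7  47.7  11.2] yaw 95.8 tilt [0.001 0.   ] fix [-83.   15.1] F [-0.3 -0.9  0.9] w 21.7 g 0 q6 -8
clock: 39.4
eef_pos: [0.4854, 0.0481, 0.0112]
orientation: [[-0.101, 0.995, 0.001], [0.995, 0.101, 0.0], [-0.0, 0.001, -1.0]]
contact_force: [-0.2, 0.8, 0.7]
width: 0.0219
gripper_force: 0.3
t 39.4 p [485.4  48.1  11.2] yaw 95.8 tilt [0.001 0.   ] fix [-79.2  15.1] F [-0.2  0.8  0.7] w 21.9 g 0 q6 -8
clock: 39.7
eef_pos: [0.4878, 0.0483, 0.0112]
orientation: [[-0.101, 0.995, 0.001], [0.995, 0.101, -0.0], [-0.0, 0.001, -1.0]]
contact_force: [-0.1, -0.2, 0.5]
width: 0.0221
gripper_force: 0.5
t 39.7 p [487.8  48.3  11.2] yaw 95.8 tilt [ 0.001 -0.   ] fix [-76.8  15.1] F [-0.1 -0.2  0.5] w 22.1 g 0 q6 -8
```

```bash
python3 -m crank '[{"offset":[0,1,0],"twist":[0,0,0]},{"offset":[0,1,0],"twist":[0,0,0]},{"offset":[0,0,0],"twist":[0,0,0]}]'
python3 -c "
from h import *
plan()"
python3 -m crank '[{"offset":[0,1,0],"twist":[0,0,0]},{"offset":[0,1,0],"twist":[0,0,0]},{"offset":[0,0,0],"twist":[0,0,0]}]'
python3 -c "
from h import *
plan()"
```

```text
clock: 40.0
eef_pos: [0.4897, 0.0486, 0.0111]
orientation: [[-0.101, 0.995, 0.0], [0.995, 0.101, 0.0], [-0.0, 0.0, -1.0]]
contact_force: [-0.2, -0.7, 2.8]
width: 0.0222
gripper_force: 0.5
t 40.0 p [489.7  48.6  11.1] yaw 95.8 tilt [0. 0.] fix [-74.9  15.1] F [-0.2 -0.7  2.8] w 22.2 g 0 q6 -8
clock: 40.3
eef_pos: [0.4917, 0.0488, 0.0111]
orientation: [[-0.101, 0.995, 0.0], [0.995, 0.101, 0.0], [-0.0, 0.0, -1.0]]
contact_force: [-0.3, -0.3, 1.8]
width: 0.0221
gripper_force: 0.4
t 40.3 p [491.7  48.8  11.1] yaw 95.8 tilt [0. 0.] fix [-72.9  15.1] F [-0.3 -0.3  1.8] w 22.1 g 0 q6 -8
```

```bash
python3 -c "
from h import *
c=snap('top','t8.png');s=snap('scene','s8.png')
print(proj(s,[[*fix(-81,15.5)/1000,.012],[*fix(-66,0)/1000,.022],[*fix(-66,27)/1000,.022],[*fix(-73,15)/1000,.032]]))
f=lambda a,y0,x0:cv2.resize(a[y0:y0+50,x0:x0+66],None,fx=12,fy=12,interpolation=cv2.INTER_CUBIC)
cv2.imwrite('pics/c9.png',f(cv2.imread('pics/s8.png'),160,265))"
```

```text
[[290.02027387 186.71473255]
 [284.53311759 188.50732191]
 [294.77680932 187.986103  ]
 [290.04420373 183.65901618]]
```

View pics/c9.png

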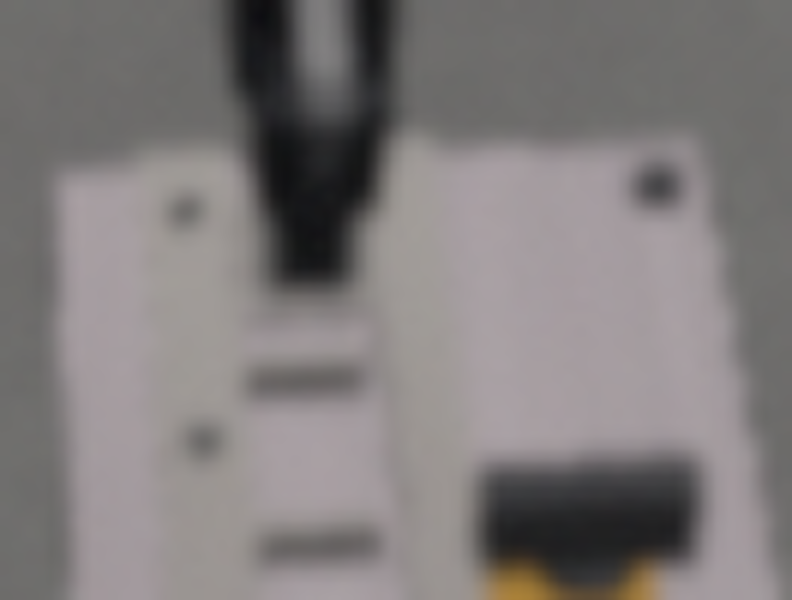

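```bash
python3 -m crank '[{"offset":[0,0,0],"twist":[0,0,0]},{"offset":[0,0,0],"twist":[0,0,0]},{"offset":[0,0,0],"twist":[0,0,0]},{"offset":[0,0,0],"twist":[0,0,0]}]' 0 30
python3 -c "
from h import *
plan()"

```

```text
clock: 40.8
eef_pos: [0.4916, 0.0488, 0.0111]
orientation: [[-0.101, 0.995, 0.0], [0.995, 0.101, 0.0], [-0.0, 0.0, -1.0]]
contact_force: [0.3, 0.5, 1.9]
width: 0.0181
gripper_force: 26.4
t 40.8 p [491.6  48.8  11.1] yaw 95.8 tilt [0. 0.] fix [-73.   15.2] F [0.3 0.5 1.9] w 18.1 g 26 q6 -8
```

```bash
python3 -m crank '[{"offset":[0,0,0],"twist":[0,0,0]},{"offset":[0,0,0],"twist":[0,0,0]},{"offset":[0,0,-10],"twist":[0,0,0]},{"offset":[0,0,-30],"twist":[0,0,0]},{"offset":[0,0,-40],"twist":[0,0,0]},{"offset":[0,0,-30],"twist":[0,0,0]},{"offset":[-40,10,0],"twist":[0,0,0]},{"offset":[-40,10,0],"twist":[0,0,0]},{"offset":[-40,10,0],"twist":[0,0,0]},{"offset":[-40,10,0],"twist":[0,0,0]},{"offset":[0,0,0],"twist":[0,0,0]}]' 45
python3 - <<'E'
from h import *
np.set_printoptions(suppress=True,precision=1)
plan()
c=snap('top','t9.png');s=snap('scene','s9.png')
for nm in('t6','t9'):
    c=load(nm);a=cv2.cvtColor(c['pixels'],cv2.COLOR_RGB2HSV)[...,2]
    p0=proj(c,[*fix(-95,15)/1000,.05])[0].astype(int);m=np.zeros_like(a);m[p0[1]-16:p0[1]+16,p0[0]-8:p0[0]+9]=1
    k=((a<75)&(m>0)).astype(np.uint8);n,l,st,ce=cv2.connectedComponentsWithStats(k);i=1+np.argmax(st[1:,4]);
    print(nm,st[i],ce[i],'fix at z54',[tofix(q[:2]*1000) for q in ray(c,[ce[i]],.050)])
    # profile along channel centre
    xs=np.arange(-125,-50,3);u=proj(c,[[*fix(x,5)/1000,.026] for x in xs]);print([(int(x),int(a[int(round(v)),int(round(w))])) for x,(w,v) in zip(xs,u)])
f=lambda a,y0,x0:cv2.resize(a[y0:y0+50,x0:x0+40],None,fx=10,fy=10,interpolation=cv2.INTER_CUBIC)
cv2.imwrite('pics/c10.png',np.hstack([f(cv2.imread('pics/s9.png'),155,270),f(cv2.imread('pics/t9.png'),250,245)]))
E
```

```text
clock: 41.9
eef_pos: [0.5498, -0.1112, 0.1225]
orientation: [[-0.097, 0.995, 0.004], [0.995, 0.097, -0.003], [-0.003, 0.003, -1.0]]
contact_force: [0.1, 0.3, 0.5]
width: 0.045
gripper_force: 0.0
t 41.9 p [ 549.8 -111.2  122.5] yaw 95.6 tilt [ 0. -0.] fix [ -31.2 -149.8] F [0.1 0.3 0.5] w 45.0 g 0 q6 -24
t6 [265 281   8   8  53] [268.1 284.3] fix at z54 [array([-110.7,   15.7])]
[(-125, 194), (-122, 191), (-119, 174), (-116, 160), (-113, 174), (-110, 175), (-107, 191), (-104, 147), (-101, 190), (-98, 189), (-95, 202), (-92, 212), (-89, 211), (-86, 209), (-83, 211), (-80, 209), (-77, 213), (-74, 210), (-71, 208), (-68, 211), (-65, 193), (-62, 206), (-59, 208), (-56, 208), (-53, 210)]
t9 [264 276   8   8  50] [267.9 279.7] fix at z54 [array([-100.4,   15.1])]
[(-125, 206), (-122, 207), (-119, 207), (-116, 205), (-113, 186), (-110, 186), (-107, 187), (-104, 146), (-101, 148), (-98, 151), (-95, 155), (-92, 190), (-89, 189), (-86, 189), (-83, 205), (-80, 207), (-77, 208), (-74, 206), (-71, 206), (-68, 204), (-65, 188), (-62, 200), (-59, 204), (-56, 208), (-53, 206)]
```

View pics/c10.png

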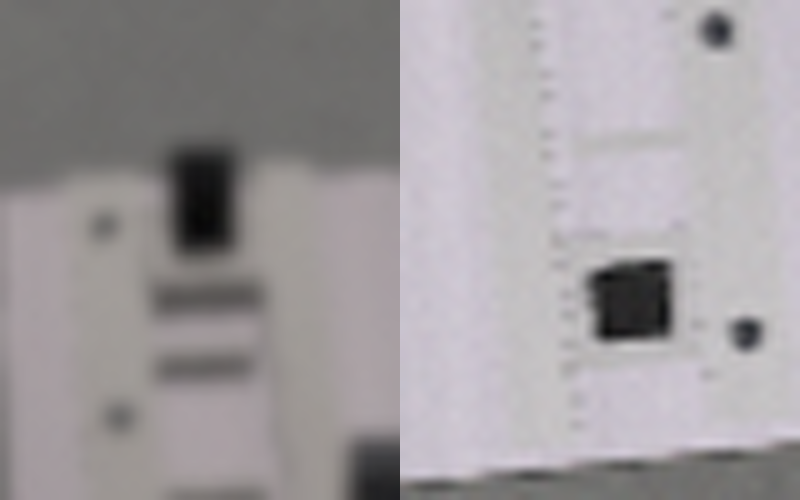

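The gauge is upright and square in the bay at about fixture x = -100, with its stem at crop (632,300). The sliding check is done, so it goes back to the cork now.

```bash
python3 -m crank '[{"offset":[40,-17,0],"twist":[0,0,0]},{"offset":[40,-17,0],"twist":[0,0,0]},{"offset":[40,-17,0],"twist":[0,0,0]},{"offset":[45,-17,0],"twist":[0,0,0]},{"offset":[0,0,30],"twist":[0,0,0]},{"offset":[0,0,0],"twist":[0,0,0]},{"offset":[0,0,0],"twist":[0,0,0]}]' 45
python3 -c "
from h import *
plan((*fix(-99,15.2),13,95.75))"

```

```text
clock: 42.7
eef_pos: [0.462, 0.0516, 0.0908]
orientation: [[-0.103, 0.995, -0.002], [0.995, 0.103, 0.0], [0.0, -0.002, -1.0]]
contact_force: [0.3, 0.1, 1.1]
width: 0.0446
gripper_force: 0.0
t 42.7 p [462.   51.6  90.8] yaw 95.9 tilt [-0.002  0.   ] fix [-102.3   20.9] F [0.3 0.1 1.1] w 44.6 g 0 q6 -8
 shift [-5.8  3.2 77.8] then twist z 0.1
```

```bash
python3 -m crank '[{"offset":[-5.8,3.2,20],"twist":[0,0,0]},{"offset":[0,0,25],"twist":[0,0,0]},{"offset":[0,0,20],"twist":[0,0,0]},{"offset":[0,0,13],"twist":[0,0,0]},{"offset":[0,0,0],"twist":[0,0,0]}]'
python3 -m crank '[{"offset":[0,0,0],"twist":[0,0,0]},{"offset":[0,0,0],"twist":[0,0,0]},{"offset":[0,0,0],"twist":[0,0,0]},{"offset":[0,0,0],"twist":[0,0,0]},{"offset":[0,0,0],"twist":[0,0,0]}]' 0 50
python3 -c "
from h import *
plan()"
python3 -m crank '[{"offset":[0,0,-5],"twist":[0,0,0]},{"offset":[0,0,-15],"twist":[0,0,0]},{"offset":[0,0,-30],"twist":[0,0,0]},{"offset":[0,0,-30],"twist":[0,0,0]},{"offset":[0,0,0],"twist":[0,0,0]}]'
python3 -c "
from h import *
plan((441.7,306,40,95.8))"

```

```text
clock: 43.2
eef_pos: [0.4659, 0.045, 0.012]
orientation: [[-0.1, 0.995, -0.003], [0.995, 0.1, 0.0], [0.0, -0.003, -1.0]]
contact_force: [-0.1, -0.0, 0.7]
width: 0.0452
gripper_force: 0.0
clock: 43.7
eef_pos: [0.4681, 0.0453, 0.0145]
orientation: [[-0.102, 0.995, 0.002], [0.995, 0.102, -0.0], [-0.001, 0.002, -1.0]]
contact_force: [-1.6, -0.4, 6.0]
width: 0.0128
gripper_force: 49.2
t 43.7 p [468.1  45.3  14.5] yaw 95.8 tilt [ 0.002 -0.   ] fix [-96.8  14. ] F [-1.6 -0.4  6. ] w 12.8 g 49 q6 -9
clock: 44.2
eef_pos: [0.471, 0.0454, 0.0976]
orientation: [[-0.101, 0.995, 0.01], [0.995, 0.101, -0.0], [-0.001, 0.01, -1.0]]
contact_force: [1.0, 0.1, -1.1]
width: 0.0126
gripper_force: 48.9
t 44.2 p [471.   45.4  97.6] yaw 95.8 tilt [ 0.01 -0.  ] fix [-93.9  13.9] F [ 1.   0.1 -1.1] w 12.6 g 49 q6 -9
 shift [262.2  -2.7  57.6] then twist z 0.0
```

```bash
python3 -m crank '[{"offset":[36,0,0],"twist":[0,0,0]},{"offset":[36,0,0],"twist":[0,0,0]},{"offset":[36,0,0],"twist":[0,0,0]},{"offset":[36,0,0],"twist":[0,0,0]},{"offset":[36,-1,0],"twist":[0,0,0]},{"offset":[36,-1,0],"twist":[0,0,0]},{"offset":[36,-1,0],"twist":[0,0,0]},{"offset":[10,0,20],"twist":[0,0,0]},{"offset":[0,0,20],"twist":[0,0,0]},{"offset":[0,0,15],"twist":[0,0,0]},{"offset":[0,0,15],"twist":[0,0,0]},{"offset":[0,0,0],"twist":[0,0,0]},{"offset":[0,0,0],"twist":[0,0,0]}]'
python3 -c "
from h import *
plan((441.7,306,8,95.8))
s=snap('scene','s10.png')
cv2.imwrite('pics/c11.png',cv2.resize(cv2.imread('pics/s10.png')[140:200,360:440],None,fx=7,fy=7,interpolation=cv2.INTER_CUBIC))"
```

```text
clock: 45.5
eef_pos: [0.4372, 0.3053, 0.0226]
orientation: [[-0.101, 0.995, -0.001], [0.995, 0.101, -0.0], [-0.0, -0.001, -1.0]]
contact_force: [0.1, 0.2, -0.7]
width: 0.0129
gripper_force: 48.9
t 45.5 p [437.2 305.3  22.6] yaw 95.8 tilt [-0.001 -0.   ] fix [-101.5  275.8] F [ 0.1  0.2 -0.7] w 12.9 g 49 q6 22
 shift [ 0.3  4.6 14.6] then twist z -0.0
```

View pics/c11.png

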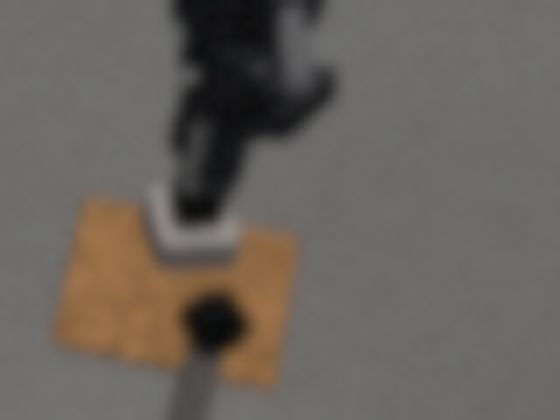

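The gauge is held upright just above the cork (block at crop (195,235)). Lowering and releasing it.

```bash
python3 -m crank '[{"offset":[0,4.6,8],"twist":[0,0,0]},{"offset":[0,0,5],"twist":[0,0,0]},{"offset":[0,0,1.5],"twist":[0,0,0]},{"offset":[0,0,0],"twist":[0,0,0]},{"offset":[0,0,0],"twist":[0,0,0]}]'
python3 -c "
from h import *
plan()"
```

```text
clock: 46.05
eef_pos: [0.4419, 0.3063, 0.0085]
orientation: [[-0.101, 0.995, 0.0], [0.995, 0.101, 0.0], [0.0, 0.0, -1.0]]
contact_force: [0.1, -0.4, -1.8]
width: 0.0127
gripper_force: 48.9
t 46.0 p [441.9 306.3   8.5] yaw 95.8 tilt [0. 0.] fix [-96.7 276.4] F [ 0.1 -0.4 -1.8] w 12.7 g 49 q6 21
```

```bash
python3 -m crank '[{"offset":[0,0,1],"twist":[0,0,0]},{"offset":[0,0,1],"twist":[0,0,0]},{"offset":[0,0,0.5],"twist":[0,0,0]},{"offset":[0,0,0],"twist":[0,0,0]}]'
python3 -c "
from h import *
plan()"
python3 -m crank '[{"offset":[0,0,0],"twist":[0,0,0]},{"offset":[0,0,0],"twist":[0,0,0]},{"offset":[0,0,0],"twist":[0,0,0]},{"offset":[0,0,-15],"twist":[0,0,0]},{"offset":[0,0,-30],"twist":[0,0,0]},{"offset":[0,0,-40],"twist":[0,0,0]},{"offset":[0,0,-40],"twist":[0,0,0]},{"offset":[-45,0,0],"twist":[0,0,0]},{"offset":[-45,0,0],"twist":[0,0,0]},{"offset":[-45,0,0],"twist":[0,0,0]},{"offset":[-45,0,0],"twist":[0,0,0]},{"offset":[-45,0,0],"twist":[0,0,0]},{"offset":[-45,0,0],"twist":[0,0,0]},{"offset":[-45,0,0],"twist":[0,0,0]},{"offset":[-45,0,0],"twist":[0,0,0]},{"offset":[0,0,0],"twist":[0,0,0]}]' 45
cat >> h.py <<'E'
def inserts(c):
    a=cv2.cvtColor(c['pixels'],cv2.COLOR_RGB2BGR);u=cv2.resize(a,None,fx=4,fy=4,interpolation=cv2.INTER_CUBIC);v=cv2.cvtColor(u,cv2.COLOR_BGR2GRAY)
    q=proj(c,[[.56,-.16,0],[.42,-.16,0],[.42,-.4,0],[.56,-.4,0]]);x0,y0=(q.min(0)*4-40).astype(int);x1,y1=(q.max(0)*4+40).astype(int)
    m=np.zeros_like(v);m[max(y0,0):y1,x0:x1]=1
    mat=cv2.erode(cv2.morphologyEx(((v<45)&(m>0)).astype(np.uint8),cv2.MORPH_CLOSE,np.ones((121,121))),np.ones((11,11)))
    k=cv2.morphologyEx(((v>70)&(mat>0)).astype(np.uint8),cv2.MORPH_CLOSE,np.ones((9,9)))
    for k in cv2.findContours(k,cv2.RETR_EXTERNAL,cv2.CHAIN_APPROX_NONE)[0]:
        if cv2.contourArea(k)>800:
            P=ray(c,(k.reshape(-1,2)+.5)/4-.5,.013)[:,:2]*1000;r=cv2.minAreaRect(P.astype(np.float32));w,h=r[1];t=r[2]+(90 if h>w else 0);t=(t+90)%180-90
            print('insert',np.round(r[0],1),np.round(sorted(r[1]),1),'long axis %.1f'%t)
E
python3 -c "
from h import *
c=snap('top','t11.png');plan();inserts(c);inserts(load('top0'))"
```

```text
clock: 46.45
eef_pos: [0.4421, 0.3065, 0.0066]
orientation: [[-0.102, 0.995, 0.0], [0.995, 0.102, 0.0], [0.0, 0.0, -1.0]]
contact_force: [-1.5, -0.8, 3.1]
width: 0.0129
gripper_force: 49.8
t 46.5 p [442.1 306.5   6.6] yaw 95.8 tilt [0. 0.] fix [-96.5 276.5] F [-1.5 -0.8  3.1] w 12.9 g 50 q6 21
clock: 48.05
eef_pos: [0.4797, -0.057, 0.1328]
orientation: [[-0.095, 0.995, 0.003], [0.995, 0.095, -0.003], [-0.003, 0.003, -1.0]]
contact_force: [0.2, 1.4, 1.0]
width: 0.0448
gripper_force: 0.0
t 48.1 p [479.1 -54.5 132.4] yaw 95.5 tilt [ 0.002 -0.001] fix [-95.8 -86.3] F [-0.   0.7 -0. ] w 45.1 g 0 q6 -20
insert [ 453.5 -322.6] [34.5 42.5] long axis 24.2
insert [ 524.2 -333.8] [36.7 41.8] long axis 9.5
insert [ 528.8 -258.3] [33.3 41.2] long axis -7.4
insert [ 453.5 -322.5] [34.2 41.8] long axis 25.3
insert [ 458.4 -244.2] [32.9 41.8] long axis -9.1
insert [ 524.2 -334. ] [36.4 41.3] long axis 9.3
insert [ 527.7 -258.4] [33.7 41.1] long axis -2.1
```

```bash
python3 -c "
from h import *
for n in('t8','t9','t11'): print(n);inserts(load(n))
c=load('t11');a=cv2.cvtColor(c['pixels'],cv2.COLOR_RGB2HSV)[...,2]
p=proj(c,[.442,.306,.046])[0].astype(int);m=np.zeros_like(a);m[p[1]-10:p[1]+11,p[0]-10:p[0]+11]=1
ys,xs=np.nonzero((a<50)&(m>0));print('stem',ray(c,[[xs.mean(),ys.mean()]],.044)*1000,len(xs))
plan((528,-258.4,60,90-2.1),(458.4,-244,60,90-9.1))"
```

```text
t8
insert [ 453.6 -322.5] [34.7 42. ] long axis 25.0
insert [ 458.2 -244.3] [33.4 41.9] long axis -8.9
insert [ 524.1 -333.9] [36.7 41.7] long axis 8.9
insert [ 527.7 -258.4] [33.7 41.1] long axis -2.1
t9
insert [ 458.5 -242.9] [30.7 42.2] long axis -9.3
insert [ 501.4 -175.1] [23.1 36.6] long axis -2.6
t11
insert [ 453.5 -322.6] [34.5 42.5] long axis 24.2
insert [ 524.2 -333.8] [36.7 41.8] long axis 9.5
insert [ 528.8 -258.3] [33.3 41.2] long axis -7.4
stem [[439.0649993  304.32555743  44.        ]] 59
t 48.1 p [479.1 -54.5 132.4] yaw 95.5 tilt [ 0.002 -0.001] fix [-95.8 -86.3] F [-0.   0.7 -0. ] w 45.1 g 0 q6 -20
 shift [-207.7   29.    72.4] then twist z 7.6
 shift [ 11.8 -70.1  -0. ] then twist z 7.0
```

```bash
python3 -m crank '[{"offset":[-40,6,0],"twist":[0,0,0]},{"offset":[-42,6,0],"twist":[0,0,0]},{"offset":[-42,6,0],"twist":[0,0,0]},{"offset":[-42,6,0],"twist":[0,0,0]},{"offset":[-42,6,20],"twist":[0,0,0]},{"offset":[0,0,20],"twist":[0,0,7.6]},{"offset":[0,0,20],"twist":[0,0,0]},{"offset":[0,0,0],"twist":[0,0,0]},{"offset":[0,0,0],"twist":[0,0,0]}]' 50
python3 -c "
from h import *
plan((529,-258,-9,90-2.1))"
```

```text
clock: 49.0
eef_pos: [0.5295, -0.2544, 0.0712]
orientation: [[0.03, 1.0, -0.001], [1.0, -0.03, 0.001], [0.001, -0.001, -1.0]]
contact_force: [-0.1, -0.1, -0.1]
width: 0.0502
gripper_force: 0.0
t 49.0 p [ 529.5 -254.4   71.2] yaw 88.3 tilt [-0.001  0.001] fix [ -65.8 -290.3] F [-0.1 -0.1 -0.1] w 50.2 g 0 q6 -31
 shift [-3.6 -0.3 80.2] then twist z 0.4
```

```bash
python3 -m crank '[{"offset":[-3.6,-0.3,25],"twist":[0,0,0.4]},{"offset":[0,0,20],"twist":[0,0,0]},{"offset":[0,0,15],"twist":[0,0,0]},{"offset":[0,0,12],"twist":[0,0,0]},{"offset":[0,0,8],"twist":[0,0,0]},{"offset":[0,0,0],"twist":[0,0,0]}]'
python3 -m crank '[{"offset":[0,0,0],"twist":[0,0,0]},{"offset":[0,0,0],"twist":[0,0,0]},{"offset":[0,0,0],"twist":[0,0,0]},{"offset":[0,0,0],"twist":[0,0,0]},{"offset":[0,0,0],"twist":[0,0,0]}]' 0 60
python3 -c "
from h import *
plan()"
python3 -m crank '[{"offset":[0,0,-10],"twist":[0,0,0]},{"offset":[0,0,-30],"twist":[0,0,0]},{"offset":[0,0,-40],"twist":[0,0,0]},{"offset":[0,0,-10],"twist":[0,0,0]},{"offset":[0,0,0],"twist":[0,0,0]}]'
python3 -c "
from h import *
plan((*fix(105.5,15.3),80,95.75))"
```

```text
clock: 49.6
eef_pos: [0.5284, -0.2587, -0.0098]
orientation: [[0.038, 0.999, -0.001], [0.999, -0.038, 0.001], [0.001, -0.001, -1.0]]
contact_force: [-0.3, 0.0, -0.6]
width: 0.0503
gripper_force: 0.0
clock: 50.1
eef_pos: [0.53, -0.2601, -0.0078]
orientation: [[0.038, 0.999, 0.002], [0.999, -0.038, -0.001], [-0.001, 0.002, -1.0]]
contact_force: [-0.3, -0.1, 4.9]
width: 0.0236
gripper_force: 59.6
t 50.1 p [ 530.  -260.1   -7.8] yaw 87.8 tilt [ 0.002 -0.001] fix [ -65.8 -296. ] F [-0.3 -0.1  4.9] w 23.6 g 60 q6 -31
clock: 50.6
eef_pos: [0.5304, -0.2604, 0.0833]
orientation: [[0.038, 0.999, 0.004], [0.999, -0.038, -0.003], [-0.002, 0.004, -1.0]]
contact_force: [0.7, 0.7, -2.9]
width: 0.0237
gripper_force: 59.3
t 50.6 p [ 530.4 -260.4   83.3] yaw 87.8 tilt [ 0.004 -0.003] fix [ -65.4 -296.3] F [ 0.7  0.7 -2.9] w 23.7 g 59 q6 -31
 shift [332.2 126.3   3.3] then twist z -7.9
```

```bash
python3 -m crank '[{"offset":[36,14,0],"twist":[0,0,0]},{"offset":[37,14,0],"twist":[0,0,0]},{"offset":[37,14,0],"twist":[0,0,0]},{"offset":[37,14,0],"twist":[0,0,0]},{"offset":[37,14,0],"twist":[0,0,0]},{"offset":[37,14,0],"twist":[0,0,0]},{"offset":[37,14,0],"twist":[0,0,0]},{"offset":[37,14,0],"twist":[0,0,0]},{"offset":[37,14,0],"twist":[0,0,0]},{"offset":[0,0,0],"twist":[0,0,-7.9]},{"offset":[0,0,0],"twist":[0,0,0]},{"offset":[0,0,0],"twist":[0,0,0]}]'
python3 -c "
from h import *
plan((*fix(105.5,15.3),14,95.75))"
```

```text
clock: 51.8
eef_pos: [0.6654, 0.0673, 0.0783]
orientation: [[-0.097, 0.995, -0.005], [0.995, 0.097, -0.0], [0.0, -0.005, -1.0]]
contact_force: [0.0, -0.4, -2.0]
width: 0.024
gripper_force: 59.4
t 51.8 p [665.4  67.3  78.3] yaw 95.6 tilt [-0.005 -0.   ] fix [101.7  16.2] F [ 0.  -0.4 -2. ] w 24.0 g 59 q6 -6
 shift [-0.9  3.8 64.3] then twist z -0.2
```

```bash
python3 -m crank '[{"offset":[-0.9,3.8,25],"twist":[0,0,-0.2]},{"offset":[0,0,20],"twist":[0,0,0]},{"offset":[0,0,18],"twist":[0,0,0]},{"offset":[0,0,0],"twist":[0,0,0]},{"offset":[0,0,0],"twist":[0,0,0]}]'
python3 -c "
from h import *
plan((*fix(105.5,15.3),1,95.75))"
```

```text
clock: 52.3
eef_pos: [0.6705, 0.0665, 0.0172]
orientation: [[-0.102, 0.995, -0.002], [0.995, 0.102, 0.0], [0.0, -0.002, -1.0]]
contact_force: [0.4, -0.5, -1.5]
width: 0.024
gripper_force: 59.3
t 52.3 p [670.5  66.5  17.2] yaw 95.8 tilt [-0.002  0.   ] fix [106.7  14.9] F [ 0.4 -0.5 -1.5] w 24.0 g 59 q6 -6
 shift [ 0.4 -1.2 16.2] then twist z 0.1
```

```bash
python3 -m crank '[{"offset":[0.4,-1.2,4],"twist":[0,0,0]},{"offset":[0,0,4],"twist":[0,0,0]},{"offset":[0,0,0],"twist":[0,0,0]}]'
python3 -c "
from h import *
plan()"
python3 -m crank '[{"offset":[0,0,3],"twist":[0,0,0]},{"offset":[0,0,2],"twist":[0,0,0]},{"offset":[0,0,0],"twist":[0,0,0]}]'
python3 -c "
from h import *
plan()"
```

```text
clock: 52.6
eef_pos: [0.6714, 0.0673, 0.0113]
orientation: [[-0.103, 0.995, 0.003], [0.995, 0.103, -0.0], [-0.0, 0.003, -1.0]]
contact_force: [0.3, -0.8, -0.2]
width: 0.0238
gripper_force: 59.5
t 52.6 p [671.4  67.3  11.3] yaw 95.9 tilt [ 0.003 -0.   ] fix [107.7  15.6] F [ 0.3 -0.8 -0.2] w 23.8 g 59 q6 -6
clock: 52.9
eef_pos: [0.6717, 0.066, 0.0102]
orientation: [[-0.104, 0.995, 0.002], [0.995, 0.104, -0.002], [-0.003, 0.001, -1.0]]
contact_force: [-5.3, -4.2, 15.4]
width: 0.0239
gripper_force: 61.3
t 52.9 p [671.7  66.   10.2] yaw 95.9 tilt [ 0.002 -0.002] fix [107.9  14.3] F [-5.3 -4.2 15.4] w 23.9 g 61 q6 -6
```

```bash
python3 -m crank '[{"offset":[0,0,-4],"twist":[0,0,0]},{"offset":[0,-2,0],"twist":[0,0,0]},{"offset":[0,0,0],"twist":[0,0,0]},{"offset":[0,0,0],"twist":[0,0,0]}]'
python3 -c "
from h import *
plan()"
python3 -m crank '[{"offset":[0,0,0],"twist":[0,0,0]},{"offset":[0,0,0],"twist":[0,0,0]}]'
python3 -c "
from h import *
plan((*fix(105,15.3),1,95.75))"
```

```text
clock: 53.3
eef_pos: [0.6707, 0.067, 0.011]
orientation: [[-0.103, 0.995, 0.005], [0.995, 0.103, -0.0], [-0.001, 0.005, -1.0]]
contact_force: [2.8, -1.3, 6.8]
width: 0.0242
gripper_force: 60.3
t 53.3 p [670.7  67.   11. ] yaw 95.9 tilt [ 0.005 -0.   ] fix [107.   15.3] F [ 2.8 -1.3  6.8] w 24.2 g 60 q6 -6
clock: 53.5
eef_pos: [0.6707, 0.0669, 0.011]
orientation: [[-0.103, 0.995, 0.005], [0.995, 0.103, -0.0], [-0.001, 0.005, -1.0]]
contact_force: [3.0, -1.1, 6.7]
width: 0.0236
gripper_force: 60.3
t 53.5 p [670.7  66.9  11. ] yaw 95.9 tilt [ 0.005 -0.   ] fix [107.   15.3] F [ 3.  -1.1  6.7] w 23.6 g 60 q6 -6
 shift [ 0. -2. 10.] then twist z 0.2
```

```bash
python3 -m crank '[{"offset":[0,0,-5],"twist":[0,0,0]},{"offset":[0,0,0],"twist":[0,0,0]},{"offset":[0,0,0],"twist":[0,0,0]}]'
python3 -c "
from h import *
plan((*fix(105,15.3),1,95.75))
c=snap('top','t12.png');s=snap('scene','s12.png')
print(proj(s,[[*fix(a,b)/1000,z] for a,b,z in((126,0,.022),(126,27,.022),(83,0,.022),(83,31,.022),(78,0,.022),(104.5,15.5,.012))]).round(1))
cv2.imwrite('pics/c12.png',cv2.resize(cv2.imread('pics/s12.png')[195:265,265:345],None,fx=8,fy=8,interpolation=cv2.INTER_CUBIC))"
```

```text
clock: 53.8
eef_pos: [0.6664, 0.0673, 0.0124]
orientation: [[-0.103, 0.995, -0.003], [0.995, 0.103, 0.0], [0.0, -0.003, -1.0]]
contact_force: [0.4, 0.7, -2.7]
width: 0.0241
gripper_force: 59.4
t 53.8 p [666.4  67.3  12.4] yaw 95.9 tilt [-0.003  0.   ] fix [102.7  16.1] F [ 0.4  0.7 -2.7] w 24.1 g 59 q6 -6
 shift [-0.8  2.3 11.4] then twist z 0.2
[[289.5 249.1]
 [301.2 248.5]
 [288.3 234.1]
 [301.3 233.4]
 [288.1 232.4]
 [295.4 243.6]]
```

View pics/c12.png

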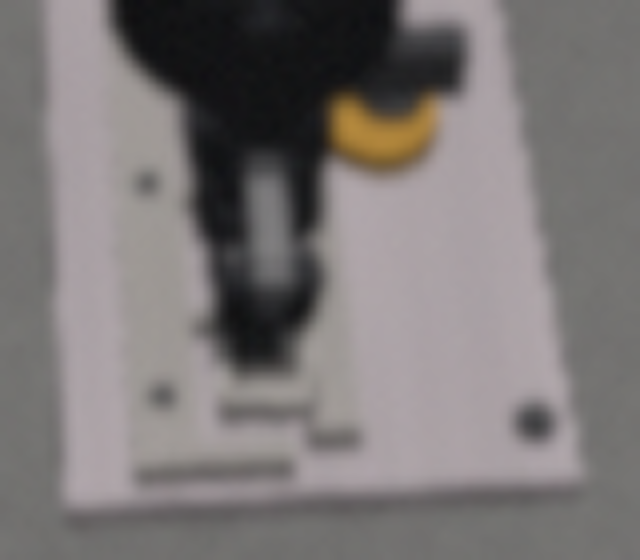

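The flange is landing on a rail or rib edge. It probably sits off-centre along the pads, so I'll shift it towards the fixed rail and retry.

```bash
python3 -m crank '[{"offset":[-2.5,2.3,-3],"twist":[0,0,0]},{"offset":[0,0,0],"twist":[0,0,0]},{"offset":[0,0,0],"twist":[0,0,0]}]'
python3 -c "
from h import *
plan((*fix(105,14),1,95.75))"
python3 -m crank '[{"offset":[0,0,3],"twist":[0,0,0]},{"offset":[0,0,3],"twist":[0,0,0]},{"offset":[0,0,1],"twist":[0,0,0]},{"offset":[0,0,0],"twist":[0,0,0]}]'
python3 -c "
from h import *
plan();print(arm.get_obs()['ft_torque'])"
```

```text
clock: 54.2
eef_pos: [0.671, 0.0648, 0.0172]
orientation: [[-0.103, 0.995, 0.0], [0.995, 0.103, 0.0], [-0.0, 0.0, -1.0]]
contact_force: [0.5, 0.1, -2.0]
width: 0.024
gripper_force: 59.4
t 54.2 p [671.   64.8  17.2] yaw 95.9 tilt [0. 0.] fix [107.   13.1] F [ 0.5  0.1 -2. ] w 24.0 g 59 q6 -6
 shift [ 0.9 -2.  16.2] then twist z 0.2
clock: 54.6
eef_pos: [0.6701, 0.0649, 0.0094]
orientation: [[-0.103, 0.995, -0.001], [0.995, 0.103, -0.0], [0.0, -0.001, -1.0]]
contact_force: [1.0, -0.7, -1.4]
width: 0.0241
gripper_force: 59.4
t 54.6 p [670.1  64.9   9.4] yaw 95.9 tilt [-0.001 -0.   ] fix [106.2  13.3] F [ 1.  -0.7 -1.4] w 24.1 g 59 q6 -6
[-0.05705928 -0.01287931  0.054178  ]
```

```bash
python3 -m crank '[{"offset":[0,0,2],"twist":[0,0,0]},{"offset":[0,0,2],"twist":[0,0,0]},{"offset":[0,0,1],"twist":[0,0,0]},{"offset":[0,0,0],"twist":[0,0,0]}]'
python3 -c "
from h import *
plan()"
python3 -m crank '[{"offset":[0,0,1],"twist":[0,0,0]},{"offset":[0,0,1],"twist":[0,0,0]},{"offset":[0,0,1],"twist":[0,0,0]},{"offset":[0,0,0],"twist":[0,0,0]}]'
python3 -c "
from h import *
plan()"
```

```text
clock: 55.0
eef_pos: [0.6705, 0.0649, 0.0047]
orientation: [[-0.103, 0.995, -0.0], [0.995, 0.103, -0.0], [0.0, -0.0, -1.0]]
contact_force: [-0.2, -0.4, -1.3]
width: 0.0241
gripper_force: 59.4
t 55.0 p [670.5  64.9   4.7] yaw 95.9 tilt [-0. -0.] fix [106.5  13.3] F [-0.2 -0.4 -1.3] w 24.1 g 59 q6 -6
clock: 55.4
eef_pos: [0.6705, 0.0649, 0.0018]
orientation: [[-0.103, 0.995, -0.0], [0.995, 0.103, 0.0], [0.0, -0.0, -1.0]]
contact_force: [0.2, -0.4, -1.8]
width: 0.024
gripper_force: 59.4
t 55.4 p [670.5  64.9   1.8] yaw 95.9 tilt [-0.  0.] fix [106.6  13.3] F [ 0.2 -0.4 -1.8] w 24.0 g 59 q6 -6
```

```bash
python3 -m crank '[{"offset":[0,0,1],"twist":[0,0,0]},{"offset":[0,0,0],"twist":[0,0,0]}]'
python3 -m crank '[{"offset":[0,0,0],"twist":[0,0,0]},{"offset":[0,0,0],"twist":[0,0,0]},{"offset":[0,0,-10],"twist":[0,0,0]},{"offset":[0,0,-30],"twist":[0,0,0]},{"offset":[0,0,-35],"twist":[0,0,0]},{"offset":[0,0,-25],"twist":[0,0,0]},{"offset":[0,0,0],"twist":[0,0,0]}]' 36
python3 -c "
from h import *
plan((460,-243.8,70,-9))"
```

```text
clock: 55.6
eef_pos: [0.6707, 0.0649, 0.0013]
orientation: [[-0.103, 0.995, 0.0], [0.995, 0.103, 0.0], [0.0, 0.0, -1.0]]
contact_force: [-0.6, -0.7, -0.0]
width: 0.0238
gripper_force: 59.5
clock: 56.3
eef_pos: [0.6755, 0.065, 0.1081]
orientation: [[-0.103, 0.995, 0.012], [0.995, 0.103, -0.0], [-0.001, 0.012, -1.0]]
contact_force: [0.7, -0.4, 0.8]
width: 0.036
gripper_force: 0.0
t 56.3 p [675.5  65.  108.1] yaw 95.9 tilt [ 0.012 -0.   ] fix [111.5  12.9] F [ 0.7 -0.4  0.8] w 36.0 g 0 q6 -6
 shift [-284.9 -246.2   38.1] then twist z 104.9
```

```bash
python3 -m crank '[{"offset":[-34,-30,0],"twist":[0,0,0]},{"offset":[-36,-31,0],"twist":[0,0,0]},{"offset":[-36,-31,0],"twist":[0,0,0]},{"offset":[-36,-31,0],"twist":[0,0,0]},{"offset":[-36,-31,0],"twist":[0,0,0]},{"offset":[-36,-31,0],"twist":[0,0,0]},{"offset":[-36,-31,0],"twist":[0,0,0]},{"offset":[-35,-30,0],"twist":[0,0,0]},{"offset":[0,0,0],"twist":[0,0,8]},{"offset":[0,0,0],"twist":[0,0,8]},{"offset":[0,0,0],"twist":[0,0,8]},{"offset":[0,0,0],"twist":[0,0,8]},{"offset":[0,0,0],"twist":[0,0,8]},{"offset":[0,0,0],"twist":[0,0,8]},{"offset":[0,0,0],"twist":[0,0,8]},{"offset":[0,0,0],"twist":[0,0,8]},{"offset":[0,0,0],"twist":[0,0,8]},{"offset":[0,0,0],"twist":[0,0,8]},{"offset":[0,0,0],"twist":[0,0,8]},{"offset":[0,0,0],"twist":[0,0,8]}]' 50
python3 -m crank '[{"offset":[0,0,0],"twist":[0,0,8]},{"offset":[0,0,30],"twist":[0,0,0]},{"offset":[0,0,0],"twist":[0,0,0]},{"offset":[0,0,0],"twist":[0,0,0]}]'
python3 -c "
from h import *
plan((460,-243.8,-9.5,-9))
c=snap('top','t13.png');inserts(c)
s=snap('scene','s13.png')"
```

```text
clock: 58.3
eef_pos: [0.4548, -0.2435, 0.1003]
orientation: [[1.0, -0.007, -0.001], [-0.007, -1.0, 0.001], [-0.001, -0.001, -1.0]]
contact_force: [-0.8, -0.4, -0.1]
width: 0.0499
gripper_force: 0.0
clock: 58.7
eef_pos: [0.4541, -0.243, 0.07]
orientation: [[0.99, -0.14, -0.003], [-0.14, -0.99, 0.002], [-0.003, -0.002, -1.0]]
contact_force: [0.1, 0.1, 0.4]
width: 0.0501
gripper_force: 0.0
t 58.7 p [ 454.1 -243.    70. ] yaw -8.1 tilt [-0.003  0.002] fix [-139.5 -271.4] F [0.1 0.1 0.4] w 50.1 g 0 q6 62
 shift [ 5.9 -0.1 79.5] then twist z 0.9
insert [ 462.2 -249.5] [35.8 44.2] long axis 17.5
insert [ 524.1 -333.9] [36.5 41.5] long axis 9.3
```

```bash
python3 -c "
from h import *
inserts(load('t12'))"
python3 -m crank '[{"offset":[5.9,0,25],"twist":[0,0,0.9]},{"offset":[0,0,20],"twist":[0,0,0]},{"offset":[0,0,15],"twist":[0,0,0]},{"offset":[0,0,12],"twist":[0,0,0]},{"offset":[0,0,7],"twist":[0,0,0]},{"offset":[0,0,0],"twist":[0,0,0]}]'
python3 -m crank '[{"offset":[0,0,0],"twist":[0,0,0]},{"offset":[0,0,0],"twist":[0,0,0]},{"offset":[0,0,0],"twist":[0,0,0]},{"offset":[0,0,0],"twist":[0,0,0]},{"offset":[0,0,0],"twist":[0,0,0]}]' 0 30
python3 -c "
from h import *
plan()"
```

```text
insert [ 453.6 -322.5] [35.  42.7] long axis 24.2
insert [ 458.3 -244.3] [33.7 42.5] long axis -8.7
insert [ 524.1 -333.8] [37.2 42.3] long axis 9.3
clock: 59.4
eef_pos: [0.4606, -0.2444, -0.0088]
orientation: [[0.988, -0.156, -0.001], [-0.156, -0.988, 0.001], [-0.001, -0.001, -1.0]]
contact_force: [-0.0, -0.7, -0.6]
width: 0.0502
gripper_force: 0.0
clock: 59.9
eef_pos: [0.4621, -0.2449, -0.007]
orientation: [[0.988, -0.156, 0.002], [-0.156, -0.988, -0.0], [0.002, 0.0, -1.0]]
contact_force: [0.2, 3.0, 6.2]
width: 0.0193
gripper_force: 30.9
t 59.9 p [ 462.1 -244.9   -7. ] yaw -9.0 tilt [ 0.002 -0.   ] fix [-131.9 -274.1] F [0.2 3.  6.2] w 19.3 g 31 q6 63
```

```bash
python3 -m crank '[{"offset":[0,0,0],"twist":[0,0,0]},{"offset":[0,0,0],"twist":[0,0,0]},{"offset":[0,0,-4],"twist":[0,0,0]},{"offset":[0,0,0],"twist":[0,0,-7.5]},{"offset":[0,0,0],"twist":[0,0,-7.5]},{"offset":[0,0,0],"twist":[0,0,-7.5]},{"offset":[0,0,0],"twist":[0,0,-7.5]},{"offset":[0,0,0],"twist":[0,0,-7.5]},{"offset":[0,0,0],"twist":[0,0,-7.5]},{"offset":[0,0,0],"twist":[0,0,-7.5]},{"offset":[0,0,0],"twist":[0,0,-7.5]},{"offset":[0,0,0],"twist":[0,0,-7.5]},{"offset":[0,0,0],"twist":[0,0,-7.5]},{"offset":[0,0,0],"twist":[0,0,-7.5]},{"offset":[0,0,0],"twist":[0,0,-7.5]},{"offset":[0,0,4],"twist":[0,0,0]},{"offset":[0,0,0],"twist":[0,0,0]}]' 50
python3 -c "
from h import *
plan()"
python3 -m crank '[{"offset":[0,0,0],"twist":[0,0,0]},{"offset":[0,0,0],"twist":[0,0,0]},{"offset":[0,0,0],"twist":[0,0,0]},{"offset":[0,0,0],"twist":[0,0,0]},{"offset":[0,0,0],"twist":[0,0,0]}]' 0 60
python3 -c "
from h import *
plan()"
python3 -m crank '[{"offset":[0,0,-10],"twist":[0,0,0]},{"offset":[0,0,-30],"twist":[0,0,0]},{"offset":[0,0,-40],"twist":[0,0,0]},{"offset":[0,0,-10],"twist":[0,0,0]},{"offset":[0,0,0],"twist":[0,0,0]}]'
python3 -c "
from h import *
plan((*fix(58.5,15.3),80,95.75))"
```

```text
clock: 61.6
eef_pos: [0.4606, -0.2445, -0.0086]
orientation: [[0.159, 0.987, -0.001], [0.987, -0.159, 0.001], [0.0, -0.001, -1.0]]
contact_force: [-1.1, -0.2, 0.2]
width: 0.0496
gripper_force: 0.0
t 61.6 p [ 460.6 -244.5   -8.6] yaw 80.9 tilt [-0.001  0.001] fix [-133.3 -273.6] F [-1.1 -0.2  0.2] w 49.6 g 0 q6 -27
clock: 62.1
eef_pos: [0.4614, -0.245, -0.0078]
orientation: [[0.156, 0.988, 0.0], [0.988, -0.156, -0.0], [-0.0, 0.0, -1.0]]
contact_force: [-1.1, -0.2, 1.9]
width: 0.0242
gripper_force: 59.5
t 62.1 p [ 461.4 -245.    -7.8] yaw 81.0 tilt [ 0. -0.] fix [-132.6 -274.1] F [-1.1 -0.2  1.9] w 24.2 g 60 q6 -27
clock: 62.6
eef_pos: [0.463, -0.2459, 0.0844]
orientation: [[0.156, 0.988, 0.004], [0.988, -0.156, -0.003], [-0.002, 0.005, -1.0]]
contact_force: [0.8, -0.8, -1.5]
width: 0.0241
gripper_force: 59.4
t 62.6 p [ 463.  -245.9   84.4] yaw 81.0 tilt [ 0.004 -0.003] fix [-131.1 -275.2] F [ 0.8 -0.8 -1.5] w 24.1 g 59 q6 -27
 shift [329.1 109.5   4.4] then twist z -14.7
```

```bash
python3 -m crank '[{"offset":[36,12,0],"twist":[0,0,0]},{"offset":[36,12,0],"twist":[0,0,0]},{"offset":[36,12,0],"twist":[0,0,0]},{"offset":[36,12,0],"twist":[0,0,0]},{"offset":[37,12,0],"twist":[0,0,0]},{"offset":[37,12,0],"twist":[0,0,0]},{"offset":[37,12,0],"twist":[0,0,0]},{"offset":[37,12,0],"twist":[0,0,0]},{"offset":[37,13,0],"twist":[0,0,0]},{"offset":[0,0,25],"twist":[0,0,-7.3]},{"offset":[0,0,20],"twist":[0,0,-7.3]},{"offset":[0,0,15],"twist":[0,0,0]},{"offset":[0,0,0],"twist":[0,0,0]},{"offset":[0,0,0],"twist":[0,0,0]}]'
python3 -c "
from h import *
plan((*fix(58.5,15.1),8,95.85))"
```

```text
clock: 64.0
eef_pos: [0.6191, 0.0629, 0.0207]
orientation: [[-0.096, 0.995, -0.002], [0.995, 0.096, 0.0], [0.0, -0.002, -1.0]]
contact_force: [0.3, -1.2, -2.4]
width: 0.024
gripper_force: 59.4
t 64.0 p [619.1  62.9  20.7] yaw 95.5 tilt [-0.002  0.   ] fix [55.2 16.4] F [ 0.3 -1.2 -2.4] w 24.0 g 59 q6 -6
 shift [-1.3  3.3 12.7] then twist z -0.4
```

```bash
python3 -m crank '[{"offset":[-1.3,3.3,0],"twist":[0,0,-0.4]},{"offset":[0,0,4],"twist":[0,0,0]},{"offset":[0,0,0],"twist":[0,0,0]}]'
python3 -c "
from h import *
plan((*fix(58.5,15.1),8,95.85))"
python3 -m crank '[{"offset":[0,0,3],"twist":[0,0,0]},{"offset":[0,0,3],"twist":[0,0,0]},{"offset":[0,0,2],"twist":[0,0,0]},{"offset":[0,0,0],"twist":[0,0,0]}]'
python3 -c "
from h import *
plan()"
```

```text
clock: 64.3
eef_pos: [0.6243, 0.0619, 0.0187]
orientation: [[-0.104, 0.995, 0.001], [0.995, 0.104, 0.0], [-0.0, 0.001, -1.0]]
contact_force: [-0.6, 0.7, -1.7]
width: 0.0238
gripper_force: 59.4
t 64.3 p [624.3  61.9  18.7] yaw 96.0 tilt [0.001 0.   ] fix [60.3 15. ] F [-0.6  0.7 -1.7] w 23.8 g 59 q6 -7
 shift [ 0.1 -1.8 10.7] then twist z 0.1
clock: 64.7
eef_pos: [0.6237, 0.0622, 0.0109]
orientation: [[-0.105, 0.994, -0.0], [0.994, 0.105, -0.0], [-0.0, -0.0, -1.0]]
contact_force: [-2.7, 0.1, 4.1]
width: 0.0239
gripper_force: 60.1
t 64.7 p [623.7  62.2  10.9] yaw 96.0 tilt [-0. -0.] fix [59.8 15.3] F [-2.7  0.1  4.1] w 23.9 g 60 q6 -7
```

```bash
python3 -m crank '[{"offset":[0,0,-4],"twist":[0,0,0.2]},{"offset":[0,-1.5,0],"twist":[0,0,0]},{"offset":[0,0,0],"twist":[0,0,0]},{"offset":[0,0,0],"twist":[0,0,0]}]'
python3 -c "
from h import *
plan((*fix(58.5,15.1),8,95.85))"
python3 -m crank '[{"offset":[0,0,3],"twist":[0,0,0]},{"offset":[0,0,3],"twist":[0,0,0]},{"offset":[0,0,0],"twist":[0,0,0]},{"offset":[0,0,0],"twist":[0,0,0]}]'
python3 -c "
from h import *
plan()"
```

```text
clock: 65.1
eef_pos: [0.6218, 0.0621, 0.0136]
orientation: [[-0.101, 0.995, -0.001], [0.995, 0.101, 0.0], [0.0, -0.001, -1.0]]
contact_force: [-0.1, 0.5, -2.2]
width: 0.024
gripper_force: 59.5
t 65.1 p [621.8  62.1  13.6] yaw 95.8 tilt [-0.001  0.   ] fix [57.8 15.4] F [-0.1  0.5 -2.2] w 24.0 g 59 q6 -7
 shift [-0.3  0.7  5.6] then twist z -0.0
clock: 65.5
eef_pos: [0.6217, 0.0619, 0.0075]
orientation: [[-0.101, 0.995, -0.001], [0.995, 0.101, -0.0], [-0.0, -0.001, -1.0]]
contact_force: [0.3, -0.2, -1.8]
width: 0.0242
gripper_force: 59.4
t 65.5 p [621.7  61.9   7.5] yaw 95.8 tilt [-0.001 -0.   ] fix [57.7 15.2] F [ 0.3 -0.2 -1.8] w 24.2 g 59 q6 -7
```

```bash
python3 -m crank '[{"offset":[0,0,2],"twist":[0,0,0]},{"offset":[0,0,2],"twist":[0,0,0]},{"offset":[0,0,1.5],"twist":[0,0,0]},{"offset":[0,0,0.7],"twist":[0,0,0]},{"offset":[0,0,0],"twist":[0,0,0]}]'
python3 -c "
from h import *
plan()"
```

```text
clock: 66.0
eef_pos: [0.6222, 0.062, 0.0017]
orientation: [[-0.101, 0.995, 0.0], [0.995, 0.101, -0.0], [-0.0, 0.0, -1.0]]
contact_force: [1.0, -2.0, -2.9]
width: 0.024
gripper_force: 59.4
t 66.0 p [622.2  62.    1.7] yaw 95.8 tilt [ 0. -0.] fix [58.2 15.2] F [ 1.  -2.  -2.9] w 24.0 g 59 q6 -7
```

```bash
python3 -m crank '[{"offset":[0,0,0.7],"twist":[0,0,0]},{"offset":[0,0,0],"twist":[0,0,0]}]'
python3 -m crank '[{"offset":[0,0,0],"twist":[0,0,0]},{"offset":[0,0,0],"twist":[0,0,0]},{"offset":[0,0,-10],"twist":[0,0,0]},{"offset":[0,0,-30],"twist":[0,0,0]},{"offset":[0,0,-35],"twist":[0,0,0]},{"offset":[0,0,-25],"twist":[0,0,0]},{"offset":[0,0,0],"twist":[0,0,0]}]' 36
python3 -c "
from h import *
c=snap('top','t14.png');inserts(c)
plan((455,-322.3,70,24.7))"
```

```text
clock: 66.2
eef_pos: [0.6222, 0.0619, 0.0013]
orientation: [[-0.101, 0.995, 0.0], [0.995, 0.101, -0.0], [-0.0, 0.0, -1.0]]
contact_force: [0.7, -0.6, -2.2]
width: 0.024
gripper_force: 59.6
clock: 66.9
eef_pos: [0.6269, 0.0622, 0.1078]
orientation: [[-0.102, 0.995, 0.012], [0.995, 0.102, 0.0], [-0.001, 0.012, -1.0]]
contact_force: [0.7, -0.1, 1.2]
width: 0.0358
gripper_force: 0.0
insert [ 453.6 -322.5] [34.7 42.6] long axis 25.3
insert [ 524.1 -333.9] [37.2 42.3] long axis 9.6
t 67.0 p [624.9  62.2 105. ] yaw 95.8 tilt [0.007 0.   ] fix [61.  15.2] F [-0.2  0.6 -0.8] w 36.1 g 0 q6 -7
 shift [-365.3 -208.1   35. ] then twist z 71.1
```

```bash
python3 -m crank '[{"offset":[-40,-22,0],"twist":[0,0,0]},{"offset":[-40,-23,0],"twist":[0,0,0]},{"offset":[-40,-23,0],"twist":[0,0,0]},{"offset":[-41,-23,0],"twist":[0,0,0]},{"offset":[-41,-23,0],"twist":[0,0,0]},{"offset":[-41,-23,0],"twist":[0,0,0]},{"offset":[-41,-23,0],"twist":[0,0,0]},{"offset":[-41,-24,0],"twist":[0,0,0]},{"offset":[-40,-24,0],"twist":[0,0,0]},{"offset":[0,0,0],"twist":[0,0,8]},{"offset":[0,0,0],"twist":[0,0,8]},{"offset":[0,0,0],"twist":[0,0,8]},{"offset":[0,0,0],"twist":[0,0,8]},{"offset":[0,0,0],"twist":[0,0,8]},{"offset":[0,0,0],"twist":[0,0,8]},{"offset":[0,0,0],"twist":[0,0,8]},{"offset":[0,0,15],"twist":[0,0,8]},{"offset":[0,0,15],"twist":[0,0,6.7]},{"offset":[0,0,0],"twist":[0,0,0]}]' 50
python3 -c "
from h import *
plan((455,-322.3,-9.5,24.8))"
```

```text
clock: 68.85
eef_pos: [0.4495, -0.3196, 0.0673]
orientation: [[0.905, 0.425, -0.006], [0.425, -0.905, 0.005], [-0.003, -0.007, -1.0]]
contact_force: [-1.0, -0.3, -0.3]
width: 0.05
gripper_force: 0.0
t 68.8 p [ 449.5 -319.6   67.3] yaw 25.1 tilt [-0.006  0.005] fix [-151.9 -347.1] F [-1.  -0.3 -0.3] w 50.0 g 0 q6 22
 shift [ 3.9  4.8 76.8] then twist z 0.3
```

```bash
python3 -m crank '[{"offset":[3.9,4,22],"twist":[0,0,0]},{"offset":[0,0,20],"twist":[0,0,0]},{"offset":[0,0,15],"twist":[0,0,0]},{"offset":[0,0,12],"twist":[0,0,0]},{"offset":[0,0,7],"twist":[0,0,0]},{"offset":[0,0,0],"twist":[0,0,0]}]'
python3 -m crank '[{"offset":[0,0,0],"twist":[0,0,0]},{"offset":[0,0,0],"twist":[0,0,0]},{"offset":[0,0,0],"twist":[0,0,0]},{"offset":[0,0,0],"twist":[0,0,0]},{"offset":[0,0,0],"twist":[0,0,0]}]' 0 30
python3 -c "
from h import *
plan()"
python3 -m crank '[{"offset":[0,0,0],"twist":[0,0,0]},{"offset":[0,0,0],"twist":[0,0,0]},{"offset":[0,0,-4],"twist":[0,0,0]},{"offset":[0,0,0],"twist":[0,0,-7.5]},{"offset":[0,0,0],"twist":[0,0,-7.5]},{"offset":[0,0,0],"twist":[0,0,-7.5]},{"offset":[0,0,0],"twist":[0,0,-7.5]},{"offset":[0,0,0],"twist":[0,0,-7.5]},{"offset":[0,0,0],"twist":[0,0,-7.5]},{"offset":[0,0,0],"twist":[0,0,-7.5]},{"offset":[0,0,0],"twist":[0,0,-7.5]},{"offset":[0,0,0],"twist":[0,0,-7.5]},{"offset":[0,0,0],"twist":[0,0,-7.5]},{"offset":[0,0,0],"twist":[0,0,-7.5]},{"offset":[0,0,0],"twist":[0,0,-7.5]},{"offset":[0,0,4],"twist":[0,0,0]},{"offset":[0,0,0],"twist":[0,0,0]}]' 50
python3 -m crank '[{"offset":[0,0,0],"twist":[0,0,0]},{"offset":[0,0,0],"twist":[0,0,0]},{"offset":[0,0,0],"twist":[0,0,0]},{"offset":[0,0,0],"twist":[0,0,0]},{"offset":[0,0,0],"twist":[0,0,0]}]' 0 60
python3 -c "
from h import *
plan()"
```

```text
clock: 69.45
eef_pos: [0.4567, -0.3235, -0.006]
orientation: [[0.905, 0.425, -0.002], [0.425, -0.905, 0.001], [-0.001, -0.002, -1.0]]
contact_force: [-0.8, 0.8, 0.3]
width: 0.0497
gripper_force: 0.0
clock: 69.95
eef_pos: [0.458, -0.3243, -0.0039]
orientation: [[0.905, 0.425, 0.001], [0.425, -0.905, -0.001], [0.001, 0.001, -1.0]]
contact_force: [-1.1, 1.6, 6.0]
width: 0.0193
gripper_force: 29.3
t 70.0 p [ 458.  -324.3   -3.9] yaw 25.1 tilt [ 0.001 -0.001] fix [-143.9 -352.7] F [-1.1  1.6  6. ] w 19.3 g 29 q6 22
clock: 71.65
eef_pos: [0.457, -0.3239, -0.0055]
orientation: [[-0.422, 0.907, -0.001], [0.907, 0.422, 0.001], [0.001, -0.0, -1.0]]
contact_force: [-0.5, -0.5, -0.1]
width: 0.0501
gripper_force: 0.0
clock: 72.15
eef_pos: [0.4576, -0.3244, -0.0047]
orientation: [[-0.424, 0.905, 0.0], [0.905, 0.424, -0.0], [-0.0, -0.0, -1.0]]
contact_force: [-0.3, -0.8, 1.7]
width: 0.0232
gripper_force: 59.0
t 72.2 p [ 457.6 -324.4   -4.7] yaw 115.1 tilt [ 0. -0.] fix [-144.3 -352.7] F [-0.3 -0.8  1.7] w 23.2 g 59 q6 -68
```

```bash
python3 -m crank '[{"offset":[0,0,-10],"twist":[0,0,0]},{"offset":[0,0,-30],"twist":[0,0,0]},{"offset":[0,0,-40],"twist":[0,0,0]},{"offset":[0,0,-10],"twist":[0,0,0]},{"offset":[0,0,0],"twist":[0,0,6.5]},{"offset":[0,0,0],"twist":[0,0,6.5]},{"offset":[0,0,0],"twist":[0,0,6.3]},{"offset":[0,0,0],"twist":[0,0,0]}]'
python3 -c "
from h import *
plan((*fix(10,15.2),80,95.8))"
```

```text
clock: 72.95
eef_pos: [0.4568, -0.3234, 0.0842]
orientation: [[-0.102, 0.995, -0.001], [0.995, 0.102, 0.001], [0.001, -0.001, -1.0]]
contact_force: [0.0, 0.3, -2.7]
width: 0.0233
gripper_force: 59.2
t 73.0 p [ 456.8 -323.4   84.2] yaw 95.8 tilt [-0.001  0.001] fix [-144.9 -351.7] F [ 0.   0.3 -2.7] w 23.3 g 59 q6 -48
 shift [366.7 155.4   4.2] then twist z 0.0
```

```bash
python3 -m crank '[{"offset":[36,15,0],"twist":[0,0,0]},{"offset":[36,15,0],"twist":[0,0,0]},{"offset":[36,15,0],"twist":[0,0,0]},{"offset":[36,15,0],"twist":[0,0,0]},{"offset":[37,16,0],"twist":[0,0,0]},{"offset":[37,16,0],"twist":[0,0,0]},{"offset":[37,16,0],"twist":[0,0,0]},{"offset":[37,16,0],"twist":[0,0,0]},{"offset":[37,16,0],"twist":[0,0,0]},{"offset":[38,15,0],"twist":[0,0,0]},{"offset":[0,0,25],"twist":[0,0,0]},{"offset":[0,0,20],"twist":[0,0,0]},{"offset":[0,0,12],"twist":[0,0,0]},{"offset":[0,0,0],"twist":[0,0,0]},{"offset":[0,0,0],"twist":[0,0,0]}]'
python3 -c "
from h import *
plan((*fix(10,15.2),8,95.8))"
```

```text
clock: 74.45
eef_pos: [0.5744, 0.0564, 0.028]
orientation: [[-0.102, 0.995, -0.0], [0.995, 0.102, 0.0], [0.0, -0.0, -1.0]]
contact_force: [-0.2, 0.4, -1.5]
width: 0.0236
gripper_force: 59.3
t 74.5 p [574.4  56.4  28. ] yaw 95.8 tilt [-0.  0.] fix [10.1 14.5] F [-0.2  0.4 -1.5] w 23.6 g 59 q6 -7
 shift [ 0.7 -0.1 20. ] then twist z 0.0
```

```bash
python3 -m crank '[{"offset":[0.7,0,5],"twist":[0,0,0]},{"offset":[0,0,4],"twist":[0,0,0]},{"offset":[0,0,3],"twist":[0,0,0]},{"offset":[0,0,2],"twist":[0,0,0]},{"offset":[0,0,2],"twist":[0,0,0]},{"offset":[0,0,2],"twist":[0,0,0]},{"offset":[0,0,0],"twist":[0,0,0]}]'
python3 -c "
from h import *
plan()"
```

```text
clock: 75.15
eef_pos: [0.5748, 0.056, 0.0133]
orientation: [[-0.102, 0.995, -0.001], [0.995, 0.102, -0.002], [-0.002, -0.001, -1.0]]
contact_force: [-7.6, -4.1, 14.2]
width: 0.0233
gripper_force: 61.3
t 75.2 p [574.8  56.   13.3] yaw 95.9 tilt [-0.001 -0.002] fix [10.5 14.1] F [-7.6 -4.1 14.2] w 23.3 g 61 q6 -7
```

```bash
python3 -m crank '[{"offset":[0,0,-5],"twist":[0,0,0]},{"offset":[-0.8,-1.5,-2],"twist":[0,0,0]},{"offset":[0,0,0],"twist":[0,0,0]},{"offset":[0,0,0],"twist":[0,0,0]}]'
python3 -c "
from h import *
plan()"
python3 -m crank '[{"offset":[0,0,3],"twist":[0,0,0]},{"offset":[0,0,2],"twist":[0,0,0]},{"offset":[0,0,1],"twist":[0,0,0]},{"offset":[0,0,0],"twist":[0,0,0]}]'
python3 -c "
from h import *
plan()"
```

```text
clock: 75.55
eef_pos: [0.5725, 0.0565, 0.0166]
orientation: [[-0.101, 0.995, -0.001], [0.995, 0.101, 0.0], [0.0, -0.001, -1.0]]
contact_force: [-0.0, 0.7, -2.7]
width: 0.0234
gripper_force: 59.3
t 75.5 p [572.5  56.5  16.6] yaw 95.8 tilt [-0.001  0.   ] fix [ 8.2 14.8] F [-0.   0.7 -2.7] w 23.4 g 59 q6 -7
clock: 75.95
eef_pos: [0.5735, 0.0554, 0.0134]
orientation: [[-0.102, 0.995, -0.001], [0.995, 0.102, -0.002], [-0.002, -0.001, -1.0]]
contact_force: [-5.6, -3.6, 12.0]
width: 0.0238
gripper_force: 61.0
t 76.0 p [573.5  55.4  13.4] yaw 95.9 tilt [-0.001 -0.002] fix [ 9.1 13.6] F [-5.6 -3.6 12. ] w 23.8 g 61 q6 -7
```

```bash
python3 -c "
from h import *
o=arm.get_obs();print(o['ft_torque'],o['contact_force'])"
python3 -m crank '[{"offset":[0,0,-5],"twist":[0,0,0]},{"offset":[-1.4,0,-1],"twist":[0,0,0]},{"offset":[0,0,0],"twist":[0,0,0]},{"offset":[0,0,0],"twist":[0,0,0]}]'
python3 -c "
from h import *
plan()"
python3 -m crank '[{"offset":[0,0,3],"twist":[0,0,0]},{"offset":[0,0,2],"twist":[0,0,0]},{"offset":[0,0,1],"twist":[0,0,0]},{"offset":[0,0,0],"twist":[0,0,0]}]'
python3 -c "
from h import *
plan();o=arm.get_obs();print(o['ft_torque'])"
```

```text
[-0.37926233  1.02286113  0.08230461] [-5.6373513  -3.60252592 12.04590148]
clock: 76.35
eef_pos: [0.5725, 0.0551, 0.0163]
orientation: [[-0.101, 0.995, -0.001], [0.995, 0.101, 0.0], [0.0, -0.001, -1.0]]
contact_force: [-0.6, -0.2, -2.1]
width: 0.0235
gripper_force: 59.3
t 76.3 p [572.5  55.1  16.3] yaw 95.8 tilt [-0.001  0.   ] fix [ 8.1 13.4] F [-0.6 -0.2 -2.1] w 23.5 g 59 q6 -7
clock: 76.75
eef_pos: [0.5728, 0.0551, 0.0107]
orientation: [[-0.101, 0.995, -0.001], [0.995, 0.101, 0.0], [0.0, -0.001, -1.0]]
contact_force: [0.4, -0.2, -2.2]
width: 0.0235
gripper_force: 59.3
t 76.8 p [572.8  55.1  10.7] yaw 95.8 tilt [-0.001  0.   ] fix [ 8.4 13.3] F [ 0.4 -0.2 -2.2] w 23.5 g 59 q6 -7
[-0.04560357 -0.0459083   0.00266345]
```

In. Lowering it to the floor at 4.3.

```bash
python3 -m crank '[{"offset":[0,0,2],"twist":[0,0,0]},{"offset":[0,0,2],"twist":[0,0,0]},{"offset":[0,0,1.5],"twist":[0,0,0]},{"offset":[0,0,0.8],"twist":[0,0,0]},{"offset":[0,0,0],"twist":[0,0,0]}]'
python3 -c "
from h import *
plan()"
python3 -m crank '[{"offset":[0,0,0.7],"twist":[0,0,0]},{"offset":[0,0,0],"twist":[0,0,0]}]'
python3 -c "
from h import *
plan()"
```

```text
clock: 77.25
eef_pos: [0.5729, 0.0551, 0.0046]
orientation: [[-0.101, 0.995, -0.0], [0.995, 0.101, 0.0], [0.0, -0.0, -1.0]]
contact_force: [1.2, -1.1, -1.3]
width: 0.0232
gripper_force: 59.3
t 77.2 p [572.9  55.1   4.6] yaw 95.8 tilt [-0.  0.] fix [ 8.5 13.3] F [ 1.2 -1.1 -1.3] w 23.2 g 59 q6 -7
clock: 77.45
eef_pos: [0.5732, 0.055, 0.0044]
orientation: [[-0.101, 0.995, 0.0], [0.995, 0.101, -0.0], [-0.0, 0.0, -1.0]]
contact_force: [-1.2, 0.2, -1.0]
width: 0.0233
gripper_force: 59.4
t 77.5 p [573.2  55.    4.4] yaw 95.8 tilt [ 0. -0.] fix [ 8.8 13.2] F [-1.2  0.2 -1. ] w 23.3 g 59 q6 -7
```

Release, then the last insert (524.1, -333.9, axis 9.4).

```bash
python3 -m crank '[{"offset":[0,0,0.5],"twist":[0,0,0]},{"offset":[0,0,0],"twist":[0,0,0]},{"offset":[0,0,0],"twist":[0,0,0]},{"offset":[0,0,-10],"twist":[0,0,0]},{"offset":[0,0,-30],"twist":[0,0,0]},{"offset":[0,0,-35],"twist":[0,0,0]},{"offset":[0,0,-25],"twist":[0,0,0]},{"offset":[0,0,0],"twist":[0,0,0]}]' 36
python3 -c "
from h import *
c=snap('top','t15.png');inserts(c)
plan((526,-333.5,70,9.4))"
```

```text
clock: 78.25
eef_pos: [0.5777, 0.055, 0.1097]
orientation: [[-0.101, 0.995, 0.011], [0.995, 0.101, -0.0], [-0.001, 0.011, -1.0]]
contact_force: [0.1, -0.1, 0.2]
width: 0.0364
gripper_force: 0.0
insert [ 524.2 -333.7] [37.1 42.2] long axis 9.0
t 78.3 p [575.7  55.1 107. ] yaw 95.8 tilt [ 0.007 -0.   ] fix [11.2 13. ] F [ 0.6 -0.7 -0.6] w 35.9 g 0 q6 -7
 shift [-381.5  -88.8   37. ] then twist z 86.4
```

```bash
python3 -m crank '[{"offset":[-42,-9,0],"twist":[0,0,0]},{"offset":[-42,-9,0],"twist":[0,0,0]},{"offset":[-42,-9,0],"twist":[0,0,0]},{"offset":[-42,-10,0],"twist":[0,0,0]},{"offset":[-42,-10,0],"twist":[0,0,0]},{"offset":[-42,-10,0],"twist":[0,0,0]},{"offset":[-42,-10,0],"twist":[0,0,0]},{"offset":[-43,-10,0],"twist":[0,0,0]},{"offset":[-43,-10,0],"twist":[0,0,0]},{"offset":[0,0,0],"twist":[0,0,8]},{"offset":[0,0,0],"twist":[0,0,8]},{"offset":[0,0,0],"twist":[0,0,8]},{"offset":[0,0,0],"twist":[0,0,8]},{"offset":[0,0,0],"twist":[0,0,8]},{"offset":[0,0,0],"twist":[0,0,8]},{"offset":[0,0,0],"twist":[0,0,8]},{"offset":[0,0,0],"twist":[0,0,8]},{"offset":[0,0,15],"twist":[0,0,8]},{"offset":[0,0,15],"twist":[0,0,8]}]' 50
python3 -m crank '[{"offset":[0,0,0],"twist":[0,0,6]},{"offset":[0,0,0],"twist":[0,0,0]}]'
python3 -c "
from h import *
plan((526,-333.5,-9,9.3))"
```

```text
clock: 80.2
eef_pos: [0.5245, -0.3313, 0.0721]
orientation: [[0.964, 0.267, -0.001], [0.267, -0.964, 0.001], [-0.001, -0.001, -1.0]]
contact_force: [-0.0, 0.7, 0.0]
width: 0.05
gripper_force: 0.0
clock: 80.4
eef_pos: [0.5234, -0.3304, 0.0709]
orientation: [[0.985, 0.171, -0.004], [0.171, -0.985, 0.003], [-0.003, -0.004, -1.0]]
contact_force: [-0.2, -0.4, 1.0]
width: 0.0502
gripper_force: 0.0
t 80.4 p [ 523.4 -330.4   70.9] yaw 9.8 tilt [-0.004  0.003] fix [ -79.4 -365.3] F [-0.2 -0.4  1. ] w 50.2 g 0 q6 41
 shift [ 2.1  3.5 79.9] then twist z 0.5
```

```bash
python3 -m crank '[{"offset":[2,3,22],"twist":[0,0,0.5]},{"offset":[0,0,20],"twist":[0,0,0]},{"offset":[0,0,17],"twist":[0,0,0]},{"offset":[0,0,12],"twist":[0,0,0]},{"offset":[0,0,8],"twist":[0,0,0]},{"offset":[0,0,0],"twist":[0,0,0]}]'
python3 -m crank '[{"offset":[0,0,0],"twist":[0,0,0]},{"offset":[0,0,0],"twist":[0,0,0]},{"offset":[0,0,0],"twist":[0,0,0]},{"offset":[0,0,0],"twist":[0,0,0]},{"offset":[0,0,0],"twist":[0,0,0]}]' 0 30
python3 -c "
from h import *
plan()"
python3 -m crank '[{"offset":[0,0,0],"twist":[0,0,0]},{"offset":[0,0,0],"twist":[0,0,0]},{"offset":[0,0,-4],"twist":[0,0,0]},{"offset":[0,0,0],"twist":[0,0,-7.5]},{"offset":[0,0,0],"twist":[0,0,-7.5]},{"offset":[0,0,0],"twist":[0,0,-7.5]},{"offset":[0,0,0],"twist":[0,0,-7.5]},{"offset":[0,0,0],"twist":[0,0,-7.5]},{"offset":[0,0,0],"twist":[0,0,-7.5]},{"offset":[0,0,0],"twist":[0,0,-7.5]},{"offset":[0,0,0],"twist":[0,0,-7.5]},{"offset":[0,0,0],"twist":[0,0,-7.5]},{"offset":[0,0,0],"twist":[0,0,-7.5]},{"offset":[0,0,0],"twist":[0,0,-7.5]},{"offset":[0,0,0],"twist":[0,0,-7.5]},{"offset":[0,0,4],"twist":[0,0,0]},{"offset":[0,0,0],"twist":[0,0,0]}]' 50
python3 -m crank '[{"offset":[0,0,0],"twist":[0,0,0]},{"offset":[0,0,0],"twist":[0,0,0]},{"offset":[0,0,0],"twist":[0,0,0]},{"offset":[0,0,0],"twist":[0,0,0]},{"offset":[0,0,0],"twist":[0,0,0]}]' 0 60
python3 -c "
from h import *
plan()"
python3 -m crank '[{"offset":[0,0,-10],"twist":[0,0,0]},{"offset":[0,0,-30],"twist":[0,0,0]},{"offset":[0,0,-40],"twist":[0,0,0]},{"offset":[0,0,-10],"twist":[0,0,0]},{"offset":[0,0,0],"twist":[0,0,3.5]},{"offset":[0,0,0],"twist":[0,0,0]}]'
python3 -c "
from h import *
plan((*fix(-38.7,13.5),80,95.8))"
```

```text
clock: 81.0
eef_pos: [0.5267, -0.3337, -0.0068]
orientation: [[0.987, 0.162, -0.002], [0.162, -0.987, 0.002], [-0.002, -0.002, -1.0]]
contact_force: [-0.3, -0.3, -0.2]
width: 0.0501
gripper_force: 0.0
clock: 81.5
eef_pos: [0.5283, -0.3347, -0.0042]
orientation: [[0.987, 0.162, 0.001], [0.162, -0.987, -0.001], [0.001, 0.001, -1.0]]
contact_force: [-0.3, 1.3, 5.1]
width: 0.0189
gripper_force: 29.5
t 81.5 p [ 528.3 -334.7   -4.2] yaw 9.3 tilt [ 0.001 -0.001] fix [ -74.9 -370.1] F [-0.3  1.3  5.1] w 18.9 g 29 q6 42
clock: 83.2
eef_pos: [0.527, -0.3341, -0.0062]
orientation: [[-0.159, 0.987, -0.001], [0.987, 0.159, 0.001], [0.001, -0.001, -1.0]]
contact_force: [-0.3, 0.7, 0.8]
width: 0.0499
gripper_force: 0.0
clock: 83.7
eef_pos: [0.5277, -0.3346, -0.0052]
orientation: [[-0.162, 0.987, 0.0], [0.987, 0.162, -0.0], [-0.0, 0.0, -1.0]]
contact_force: [-0.6, -1.1, 1.5]
width: 0.0239
gripper_force: 59.1
t 83.7 p [ 527.7 -334.6   -5.2] yaw 99.3 tilt [ 0. -0.] fix [ -75.6 -369.9] F [-0.6 -1.1  1.5] w 23.9 g 59 q6 -48
clock: 84.3
eef_pos: [0.5276, -0.3343, 0.0848]
orientation: [[-0.101, 0.995, 0.0], [0.995, 0.101, -0.0], [-0.0, 0.0, -1.0]]
contact_force: [-0.0, 0.1, -2.2]
width: 0.0239
gripper_force: 59.2
t 84.3 p [ 527.6 -334.3   84.8] yaw 95.8 tilt [ 0. -0.] fix [ -75.6 -369.5] F [-0.   0.1 -2.2] w 23.9 g 59 q6 -45
 shift [383.   37.4   4.8] then twist z 0.0
```

```bash
python3 -m crank '[{"offset":[38,3.5,0],"twist":[0,0,0]},{"offset":[38,3.7,0],"twist":[0,0,0]},{"offset":[38,3.7,0],"twist":[0,0,0]},{"offset":[38,3.7,0],"twist":[0,0,0]},{"offset":[38,3.7,0],"twist":[0,0,0]},{"offset":[38,3.7,0],"twist":[0,0,0]},{"offset":[38,3.7,0],"twist":[0,0,0]},{"offset":[39,3.7,0],"twist":[0,0,0]},{"offset":[39,3.7,0],"twist":[0,0,0]},{"offset":[39,3.7,0],"twist":[0,0,0]},{"offset":[0,0,25],"twist":[0,0,0]},{"offset":[0,0,20],"twist":[0,0,0]},{"offset":[0,0,15],"twist":[0,0,0]},{"offset":[0,0,0],"twist":[0,0,0]},{"offset":[0,0,0],"twist":[0,0,0]}]'
python3 -c "
from h import *
plan((*fix(-39,14),8,95.8))"
```

```text
clock: 85.8
eef_pos: [0.5249, 0.0501, 0.0241]
orientation: [[-0.101, 0.995, -0.001], [0.995, 0.101, 0.0], [0.0, -0.001, -1.0]]
contact_force: [0.7, -0.6, -1.3]
width: 0.0236
gripper_force: 59.2
t 85.8 p [524.9  50.1  24.1] yaw 95.8 tilt [-0.001  0.   ] fix [-39.8  13.1] F [ 0.7 -0.6 -1.3] w 23.6 g 59 q6 -8
 shift [ 0.9  0.8 16.1] then twist z 0.0
```

```bash
python3 -m crank '[{"offset":[0.8,0.8,4],"twist":[0,0,0]},{"offset":[0,0,4],"twist":[0,0,0]},{"offset":[0,0,3],"twist":[0,0,0]},{"offset":[0,0,2],"twist":[0,0,0]},{"offset":[0,0,0],"twist":[0,0,0]}]'
python3 -c "
from h import *
plan();o=arm.get_obs();print(o['ft_torque'])"
```

```text
clock: 86.3
eef_pos: [0.526, 0.051, 0.0114]
orientation: [[-0.101, 0.995, -0.0], [0.995, 0.101, -0.0], [-0.0, -0.0, -1.0]]
contact_force: [0.7, -0.8, -2.3]
width: 0.0237
gripper_force: 59.2
t 86.3 p [526.   51.   11.4] yaw 95.8 tilt [-0. -0.] fix [-38.6  14. ] F [ 0.7 -0.8 -2.3] w 23.7 g 59 q6 -8
[-0.16937704 -0.0424584  -0.05042521]
```

```bash
python3 -m crank '[{"offset":[0,0,2],"twist":[0,0,0]},{"offset":[0,0,2],"twist":[0,0,0]},{"offset":[0,0,2],"twist":[0,0,0]},{"offset":[0,0,1.5],"twist":[0,0,0]},{"offset":[0,0,0],"twist":[0,0,0]}]'
python3 -c "
from h import *
plan()"
python3 -m crank '[{"offset":[0,0,0.5],"twist":[0,0,0]},{"offset":[0,0,0],"twist":[0,0,0]}]'
python3 -c "
from h import *
plan()"
```

```text
clock: 86.8
eef_pos: [0.5262, 0.0511, 0.0039]
orientation: [[-0.101, 0.995, 0.0], [0.995, 0.101, -0.0], [-0.0, 0.0, -1.0]]
contact_force: [0.8, -1.6, -1.9]
width: 0.0235
gripper_force: 59.2
t 86.8 p [526.2  51.1   3.9] yaw 95.8 tilt [ 0. -0.] fix [-38.4  14. ] F [ 0.8 -1.6 -1.9] w 23.5 g 59 q6 -8
clock: 87.0
eef_pos: [0.5262, 0.0511, 0.0038]
orientation: [[-0.101, 0.995, 0.0], [0.995, 0.101, -0.0], [-0.0, 0.0, -1.0]]
contact_force: [-1.2, -1.5, -0.2]
width: 0.0238
gripper_force: 59.4
t 87.0 p [526.2  51.1   3.8] yaw 95.8 tilt [ 0. -0.] fix [-38.4  14. ] F [-1.2 -1.5 -0.2] w 23.8 g 59 q6 -8
```

```bash
python3 -m crank '[{"offset":[0,0,0],"twist":[0,0,0]},{"offset":[0,0,0],"twist":[0,0,0]},{"offset":[0,0,0],"twist":[0,0,0]},{"offset":[0,0,-10],"twist":[0,0,0]},{"offset":[0,0,-30],"twist":[0,0,0]},{"offset":[0,0,-35],"twist":[0,0,0]},{"offset":[0,0,-25],"twist":[0,0,0]},{"offset":[-40,-10,0],"twist":[0,0,0]},{"offset":[-40,-10,0],"twist":[0,0,0]},{"offset":[-40,-10,0],"twist":[0,0,0]},{"offset":[-40,-10,0],"twist":[0,0,0]},{"offset":[-40,-10,0],"twist":[0,0,0]},{"offset":[-40,-10,0],"twist":[0,0,0]},{"offset":[-40,-10,0],"twist":[0,0,0]},{"offset":[0,0,0],"twist":[0,0,0]},{"offset":[0,0,0],"twist":[0,0,0]}]' 36
cat > chk.py <<'E'
from h import *
np.set_printoptions(suppress=True,precision=1)
c=snap('top','t16.png');s=snap('scene','s16.png')
for nm,C in(('top',c),('scene',s)):
    a=C['pixels'];u=cv2.resize(a,None,fx=4,fy=4,interpolation=cv2.INTER_CUBIC);g=cv2.cvtColor(u,cv2.COLOR_RGB2GRAY)
    for x in(-39.5,8.5,56.5,104.5):
        # dark hole on the boss top: local darkest blob near expected place at z=48
        p=proj(C,[*fix(x,15.4)/1000,.048])[0]*4;x0,y0=(p-24).astype(int);w=g[y0:y0+48,x0:x0+48]
        k=(w<w.min()+25).astype(np.uint8);n,l,st,ce=cv2.connectedComponentsWithStats(k);d=np.hypot(*(ce[1:]-24).T)+1000*(st[1:,4]<20);i=1+d.argmin()
        q=ray(C,[((ce[i]+[x0,y0])+.5)/4-.5],.048)[0]
        print(nm,x,'hole px',((ce[i]+[x0,y0])/4).round(1),'area',st[i,4],'min',w.min(),'fix',tofix(q*1000).round(1))
a=cv2.cvtColor(c['pixels'],cv2.COLOR_RGB2HSV)[...,2];p=proj(c,[.442,.306,.046])[0].astype(int);m=np.zeros_like(a);m[p[1]-10:p[1]+11,p[0]-10:p[0]+11]=1
ys,xs=np.nonzero((a<50)&(m>0));print('stem',ray(c,[[xs.mean(),ys.mean()]],.044)*1000,len(xs))
inserts(c);plan()
E
python3 chk.py
```

```text
clock: 88.6
eef_pos: [0.4848, -0.2351, 0.1042]
orientation: [[-0.099, 0.995, 0.001], [0.995, 0.099, 0.0], [0.0, 0.001, -1.0]]
contact_force: [-0.2, -0.6, -0.4]
width: 0.0359
gripper_force: 0.0
top -39.5 hole px [264.9 253.7] area 180 min 50 fix [-40.8  16.9]
top 8.5 hole px [263.2 232.9] area 150 min 49 fix [ 6.5 16.3]
top 56.5 hole px [261.  211.5] area 178 min 53 fix [56.1 16.6]
top 104.5 hole px [259.2 190.7] area 153 min 53 fix [104.6  16.4]
scene -39.5 hole px [292.2 189.4] area 107 min 82 fix [-38.5  17.2]
scene 8.5 hole px [293.6 203.4] area 112 min 77 fix [ 9.  17.1]
scene 56.5 hole px [295.2 219.1] area 108 min 75 fix [58.5 17.2]
scene 104.5 hole px [296.7 235.7] area 116 min 72 fix [107.2  16.9]
stem [[439.1 304.3  44. ]] 59
t 88.7 p [ 484.8 -233.4  103.8] yaw 95.9 tilt [-0.  0.] fix [-108.1 -264.9] F [-0.7 -0.1  0.6] w 36.0 g 0 q6 -39
```

All four inserts are seated: both views agree on the boss tops at z = 48 mm in the four pockets. The mat is empty and the gauge is on the cork. The switch is next.

```bash
python3 -m crank '[{"offset":[40,6,0],"twist":[0,0,0]},{"offset":[40,14,0],"twist":[0,0,0]},{"offset":[40,14,0],"twist":[0,0,0]},{"offset":[40,14,0],"twist":[0,0,0]},{"offset":[40,14,0],"twist":[0,0,0]},{"offset":[40,14,0],"twist":[0,0,0]},{"offset":[40,14,0],"twist":[0,0,0]},{"offset":[40,14,0],"twist":[0,0,0]},{"offset":[40,14,0],"twist":[0,0,0]},{"offset":[40,14,0],"twist":[0,0,0]},{"offset":[30,10,0],"twist":[0,0,0]},{"offset":[0,0,0],"twist":[0,0,-8.4]},{"offset":[0,0,0],"twist":[0,0,0]},{"offset":[0,0,0],"twist":[0,0,0]}]' 0 20
python3 - <<'E'
from h import *
c=load('t16');a=cv2.cvtColor(c['pixels'],cv2.COLOR_RGB2BGR)
# refine switch: foot (white) and roller (black) now
t=np.radians(14.3);r=np.array([595.2-27*np.cos(t),286.5-27*np.sin(t)]);print('roller',r)
g=cv2.cvtColor(a,cv2.COLOR_BGR2GRAY);p=proj(c,[*r/1000,.115])[0].astype(int);m=np.zeros_like(g);m[p[1]-8:p[1]+9,p[0]-9:p[0]+10]=1
ys,xs=np.nonzero((g<35)&(m>0));print('roller seen',ray(c,[[xs.mean(),ys.mean()]],.118)*1000,len(xs))
d=np.array([-np.sin(t),np.cos(t)]);s0=r-55*d
plan((*s0,65,104.3),(*(r+21*d),65,104.3))
E
```

```text
clock: 90.1
eef_pos: [0.5814, 0.2087, 0.1034]
orientation: [[-0.245, 0.97, -0.001], [0.97, 0.245, -0.0], [0.0, -0.001, -1.0]]
contact_force: [-0.0, 0.2, -0.3]
width: 0.0003
gripper_force: 0.0
roller [569.03657525 279.83102666]
roller seen [[568.36247743 278.41829428 118.        ]] 55
t 90.1 p [581.4 208.7 103.4] yaw 104.2 tilt [-0.001 -0.   ] fix [ 32.3 165.3] F [-0.   0.2 -0.3] w 0.3 g 0 q6 -1
 shift [17.   5.6 38.4] then twist z -0.1
 shift [76.  0. -0.] then twist z -0.0
```

```bash
python3 -m crank '[{"offset":[5,5.6,20],"twist":[0,0,0]},{"offset":[0,0,18],"twist":[0,0,0]},{"offset":[12,0,0],"twist":[0,0,0]},{"offset":[12,0,0],"twist":[0,0,0]},{"offset":[10,0,0],"twist":[0,0,0]},{"offset":[8,0,0],"twist":[0,0,0]},{"offset":[8,0,0],"twist":[0,0,0]},{"offset":[0,0,0],"twist":[0,0,0]},{"offset":[0,0,0],"twist":[0,0,0]}]'
python3 -c "
from h import *
plan((574.1-10,300.1,65,104.3))"
```

```text
clock: 91.0
eef_pos: [0.5746, 0.2627, 0.066]
orientation: [[-0.246, 0.969, 0.001], [0.969, 0.246, -0.0], [-0.0, 0.001, -1.0]]
contact_force: [-0.9, -0.4, 0.0]
width: -0.0001
gripper_force: 0.1
t 91.0 p [574.6 262.7  66. ] yaw 104.2 tilt [ 0.001 -0.   ] fix [ 30.9 219.7] F [-0.9 -0.4  0. ] w -0.1 g 0 q6 4
 shift [38.9 -0.9  1. ] then twist z -0.1
```

```bash
python3 -m crank '[{"offset":[5,0,0],"twist":[0,0,0]},{"offset":[5,0,0],"twist":[0,0,0]},{"offset":[5,0,0],"twist":[0,0,0]},{"offset":[0,0,0],"twist":[0,0,0]}]'
python3 -c "
from h import *
plan()
r=np.array([569,279.8]);t=np.radians(14.3);d=np.array([-np.sin(t),np.cos(t)]);o,R,p,y=state();print('s',(p[:2]-r)@d)
s=snap('scene','s17.png');c=snap('top','t17.png')
for a in(0,.2,.3,.4):
    q=np.r_[r+70*np.sin(a)*d,45+70*np.cos(a)]/1000;print(a,proj(s,q).round(1),s['pixels'][tuple(proj(s,q)[0].round().astype(int)[::-1])])"
```

```text
clock: 91.4
eef_pos: [0.5706, 0.2772, 0.0654]
orientation: [[-0.246, 0.969, 0.0], [0.969, 0.246, -0.0], [-0.0, -0.0, -1.0]]
contact_force: [0.6, -1.4, -0.6]
width: 0.0001
gripper_force: 0.8
t 91.4 p [570.6 277.2  65.4] yaw 104.3 tilt [ 0. -0.] fix [ 28.5 234.6] F [ 0.6 -1.4 -0.6] w 0.1 g 1 q6 5
s -2.8709720199582254
0 [[389.7 184.8]] [20 20 21]
0.2 [[395.3 184.3]] [14 15 15]
0.3 [[397.9 184.3]] [13 14 15]
0.4 [[400.4 184.6]] [19 19 21]
```

```bash
python3 -m crank '[{"offset":[6,0,0],"twist":[0,0,0]},{"offset":[6,0,0],"twist":[0,0,0]},{"offset":[6,0,0],"twist":[0,0,0]},{"offset":[5,0,0],"twist":[0,0,0]},{"offset":[4,0,0],"twist":[0,0,0]},{"offset":[0,0,0],"twist":[0,0,0]},{"offset":[0,0,0],"twist":[0,0,0]}]'
python3 -c "
from h import *
plan()
r=np.array([569,279.8]);t=np.radians(14.3);d=np.array([-np.sin(t),np.cos(t)]);o,R,p,y=state();print('s',(p[:2]-r)@d)
s=snap('scene','s18.png')
g=cv2.cvtColor(s['pixels'],cv2.COLOR_RGB2GRAY).astype(int);h=cv2.cvtColor(load('s16')['pixels'],cv2.COLOR_RGB2GRAY).astype(int)
for a in(0,.3,.4,.5,.6,.7,.8):
    q=np.r_[r+70*np.sin(a)*d,45+70*np.cos(a)]/1000;u=proj(s,q)[0].round().astype(int);q2=np.r_[r+35*np.sin(a)*d,45+35*np.cos(a)]/1000;w=proj(s,q2)[0].round().astype(int);print(a,u,g[u[1],u[0]],h[u[1],u[0]],'mid arm',w,g[w[1],w[0]],h[w[1],w[0]])"
```

```text
clock: 92.2
eef_pos: [0.5634, 0.3026, 0.0653]
orientation: [[-0.246, 0.969, -0.001], [0.969, 0.246, -0.002], [-0.001, -0.002, -1.0]]
contact_force: [1.3, -5.5, -0.3]
width: 0.0002
gripper_force: 2.0
t 92.2 p [563.4 302.6  65.3] yaw 104.3 tilt [-0.001 -0.002] fix [ 23.8 260.5] F [ 1.3 -5.5 -0.3] w 0.2 g 2 q6 8
s 23.4762673191322
0 [390 185] 108 15 mid arm [387 195] 114 78
0.3 [398 184] 59 123 mid arm [391 195] 110 101
0.4 [400 185] 25 113 mid arm [392 195] 111 106
0.5 [403 185] 22 108 mid arm [393 195] 111 106
0.6 [405 186] 18 109 mid arm [394 196] 106 110
0.7 [407 187] 14 109 mid arm [395 196] 98 110
0.8 [408 188] 16 110 mid arm [396 196] 89 111
```

Tripped at about 0.65 to 0.7 rad (5.5 N). Hold, then let it back gently.

```bash
python3 -m crank '[{"offset":[0,0,0],"twist":[0,0,0]},{"offset":[0,0,0],"twist":[0,0,0]},{"offset":[0,0,0],"twist":[0,0,0]},{"offset":[0,0,0],"twist":[0,0,0]},{"offset":[0,0,0],"twist":[0,0,0]},{"offset":[0,0,0],"twist":[0,0,0]},{"offset":[0,0,0],"twist":[0,0,0]},{"offset":[-15,0,0],"twist":[0,0,0]},{"offset":[-20,0,0],"twist":[0,0,0]},{"offset":[-25,0,0],"twist":[0,0,0]},{"offset":[-25,0,0],"twist":[0,0,0]},{"offset":[0,0,-30],"twist":[0,0,0]},{"offset":[0,0,-40],"twist":[0,0,0]},{"offset":[-40,0,0],"twist":[0,0,0]},{"offset":[-40,0,0],"twist":[0,0,0]},{"offset":[-40,0,0],"twist":[0,0,0]},{"offset":[-40,0,0],"twist":[0,0,0]},{"offset":[-40,0,0],"twist":[0,0,0]},{"offset":[-40,0,0],"twist":[0,0,0]},{"offset":[-40,0,0],"twist":[0,0,0]}]'
python3 -m crank '[{"offset":[-40,0,0],"twist":[0,0,0]},{"offset":[-40,0,0],"twist":[0,0,0]},{"offset":[-40,0,0],"twist":[0,0,0]},{"offset":[0,0,0],"twist":[0,0,0]},{"offset":[0,0,0],"twist":[0,0,0]}]'
python3 chk.py; python3 -c "
from h import *
s=load('s16');g=cv2.cvtColor(s['pixels'],cv2.COLOR_RGB2GRAY);print('roller px',g[185,390],g[185,405])"
```

```text
clock: 94.25
eef_pos: [0.6548, -0.0517, 0.1365]
orientation: [[-0.245, 0.969, 0.003], [0.969, 0.245, 0.002], [0.001, 0.003, -1.0]]
contact_force: [0.3, 0.8, -0.3]
width: 0.0001
gripper_force: 0.0
clock: 94.75
eef_pos: [0.6837, -0.1677, 0.1359]
orientation: [[-0.243, 0.97, 0.002], [0.97, 0.243, 0.002], [0.001, 0.002, -1.0]]
contact_force: [0.3, 0.5, 0.6]
width: 0.0001
gripper_force: 0.0
top -39.5 hole px [264.9 253.7] area 176 min 58 fix [-40.8  17. ]
top 8.5 hole px [263.3 232.9] area 139 min 54 fix [ 6.5 16.1]
top 56.5 hole px [261.1 211.5] area 169 min 59 fix [56.  16.5]
top 104.5 hole px [259.2 190.7] area 156 min 61 fix [104.7  16.4]
scene -39.5 hole px [292.2 189.4] area 107 min 85 fix [-38.5  17.2]
scene 8.5 hole px [293.6 203.5] area 107 min 79 fix [ 9.  17.1]
scene 56.5 hole px [295.2 219.1] area 108 min 78 fix [58.5 17.2]
scene 104.5 hole px [296.7 235.7] area 118 min 75 fix [107.2  16.9]
stem [[438.9 303.9  44. ]] 56
t 94.8 p [ 683.2 -165.8  135.7] yaw 104.2 tilt [0. 0.] fix [  96.1 -217.6] F [-0.4  0.3 -1. ] w -0.1 g 0 q6 -34
roller px 17 113
```

```bash
python3 -c "
from h import *
print(arm.job_done())"
```

```text
the job is handed in; nothing more can be done
None
```

The job is handed in at about 95 s: rail set to roughly 1 mm of play by feel, the gauge pushed up to the first rib (it seems to have tipped slightly there) and returned to its cork pad, all four inserts seated, and the switch tripped for over half a second and sprung back.

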